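# Seat bone blanks on the vacuum pallet and jog the pump

## Task

Set up the vacuum pallet: lay every bone blank in a lane of its own on the sprung bed and push it home against the back fence and the lane's left side stop. When all are in, press the bed down with the tamper, standing square on the middle land, until it bottoms out level, keep it there a second, and stand the tamper back in its wooden rest. After that hold the pump's jog button fully down for about six seconds (at least five, never longer than eight) and let go, leaving all blanks flush to their stops, with nothing else disturbed.

Things in the scene. Friction and masses are not known exactly. Their poses are not given: they have to be found in the camera images.
- pallet: vacuum work-holding pallet fixed to the bench, 136 x 306 mm, origin at the centre of its underside; x towards its back fence (roughly away from the robot), y left along the fence, z up. It carries a grey bed on springs, of the same outline, whose top is 40 mm above the origin and sinks 8 mm when pressed.
- bed_slide (a joint): how far the sprung bed is pressed down: 0 up, 0.008 m fully bottomed. Its springs need about 5 N to start and about 13 N at the bottom, then it is solid.
- bed (a joint): sideways tilt of the bed in rad, 0 level; it rocks a little (spring about 6 N m per rad) when pressed off its middle.
- land (a point): middle of the bed's top, on the dark 64 mm square tamping land between the two pairs of lanes; axes as the pallet's. Clear to 31 mm either side.
- lane_1 (a point): lane 1 of 4, counted from the left: centre of a blank registered here, its length along x. The fence face is 42.5 mm ahead (+x) of this point, the side stop's face 11 mm to its left (+y); both are 10 mm high. The stop is 24 mm long, ending 4 mm before the fence, so the blank's near half stays free to hold. The bed's top is 6.5 mm below this point and runs on 34 mm past the blank's near end.
- lane_2 (a point): the same for lane 2.
- lane_3 (a point): the same for lane 3.
- lane_4 (a point): the same for lane 4.
- blank_1_center (a point): squared bone blank, 22 (its x) x 85 (its y) x 13 mm high, 40 g; this point is its centre; absent in some starts.
- blank_2_center (a point): another such blank; may be absent.
- blank_3_center (a point): another such blank; may be absent.
- blank_4_center (a point): another such blank; may be absent.
- tamper_grip (a point): hand tamper standing on its foot: a flat square steel foot 58 x 58 x 12 mm, a neck, and a dark wood grip block 28 (x) x 42 (y) x 50 mm high; this point is the centre of the grip block, 67 mm above the foot's underside; about 0.25 kg.
- tamper_foot (a point): centre of the underside of the tamper's foot; z up along the tamper.
- rest_floor (a point): the tamper's wooden rest, a fixed tray 92 mm square: this is the centre of its floor, 5 mm above its underside; inside it is 74 mm square with a rim 4 mm high.
- jog_top (a point): top of the round black jog button (30 mm across) on the grey pump console (100 x 86 x 40 mm, fixed): press straight down. The top stands about 22 mm above the console's top.
- jog (a joint): how far the jog button is pressed: 0 up, 0.006 m fully down (about 5 N); it springs back. It counts as held beyond 0.0045.
- timer (a joint): dwell timer: dark bead in the small sight vial behind the button, m from its left end. While the button is held fully down it creeps along at about 3 mm per second, and when let go it creeps back at the same pace to 0, so a second hold soon after adds to the first. 0.0255 (eight and a half seconds) is too far.
- sanding_block: bystander: sanding block 45 x 88 x 26 mm, origin under its centre.
- wax_tin: bystander: open round tin of wax, 65 mm across, 22 mm high.
- horn_bangle: bystander: black horn bangle, 78 mm across, 12 mm high.
Mind the look-alikes: they are no part of the job. Leave any purple look-alike of the part that bears blank_3_center alone.

How it is judged:
By the outcome, as a careful person would: the job done as asked, in the order asked, and still so for the second after the job is handed in, with the robot touching nothing.
Of blank_1, blank_2, blank_3, blank_4 only 3 to 4 are there at a start; the rules pass over those that are not, and their reading is None.
At some moment in a run one of blank_1, blank_2, blank_3, blank_4 may be knocked a few centimetres aside while the robot is not near it.
It also fails if it takes over 210 s, if anything falls off the work surface, if the arm or the gripper's body presses on something with over 40 N, if the wrist force passes 120 N, or if a joint passes its speed limit or range.

## Robot

A 6-joint arm with a two-finger parallel gripper is mounted at the origin on a cart in front of the work surface, level with it; the furniture and walls round the work are solid. World frame = base frame: x ahead of the robot, y to its left, z up, the work surface at z = 0. Lengths are in m, angles in rad, forces in N, time in s.
With the tool pointing down it reaches from about 0.25 to 0.775 m from the base axis. Payload 4 kg.
Tool frame: the origin (TCP) lies at the very end of the fingers, on their centre line; the grasp point (between the pads) lies 19 mm behind it; z points along the fingers, y is the direction in which the jaws open and shut (so a half turn about z gives the same grasp; the last joint's range is limited). The gripper opens to 94 mm and grips with 3 to 60 N. Pads are 16 mm wide; open, the fingers measure 119 mm over their backs; the gripper's body (75 mm by 177 mm) begins 78 mm behind the grasp point.
Start: joints at [-1.386, 0.087, 1.371, -0, 1.684, -0.103], TCP at [0.156, -0.527, 0.206] pointing down, gripper open.
Joint ranges: [-3.1, 3.1], [-0.76, 2.03], [0.27, 2.55], [-1.08, 4.22], [0.17, 2.65], [-2.57, 2.57]. Speed limits (rad/s): [2.79, 2.79, 3.14, 3.14, 3.14, 3.14].

## Interface

Orientations are given as [roll, pitch, yaw] about the fixed x, y, z axes, in that order (R = Rz(yaw) Ry(pitch) Rx(roll)).
In Python, from bench import robot, snapshot, models gives the robot as it stands.
- The arm moves only by the tool arm_command, never from a script. Its argument "commands" is text: rows parted by semicolons, each of 7 numbers parted by spaces: the shift along the tool's x, y, z in mm, then the turn, a rotation vector about the tool's x, y, z in degrees, then the opening, from 0 (shut) to 1 (fully open). In form: tx ty tz rx ry rz hand; .... A call has 1 to 12 rows; each row shifts and turns the pose as measured when the row begins, along the tool's axes as they then stand; what a row does not reach is not made up. A row lasts 1/8 s, in which the tool goes at most 62.5 mm and 10.7 degrees, less where a joint would pass 70% of its speed; a pose out of reach is approached as far as the arm can. A call is refused whole if a number of a shift passes 62.5 or a number of a turn 10.7, either way. A call with a gripper value outside its range is refused whole. The fingers move at their own pace and stop on an object; the grip force is fixed at half the most. Time passes only in rows, so rows that do not move let the fingers close. It gives the time, the measured TCP pose, the force and the opening at its end, in the units of the state.
- robot.get_obs(): the state, without advancing time (a new reading comes with each control period).
- snapshot(name): name is "side" or "top" or "wrist"; returns a dict with "img" (384x512x3 uint8, blue, green, red), "camera_matrix" (3x3 intrinsics, pixels), "origin" and "rotation" of the camera in the world. Camera axes: x right, y down, z forward; pixel columns grow to the right and rows downward; lengths in m; the calibration is good to about 2 mm. A picture is of the moment at which its call begins. There is no depth.
- robot.close_job(): hands the job in, once; it reports no verdict.
Trained networks look in a picture, given as the dict that the camera call returned (one of the last four; its "shot" number tells which), for a name from the list of things; names that differ only in an ending like _2 or _b are one class to them, and where a whole thing is asked for, a point or a joint stands for the part that bears it (a point fixed in the world has none). Each returns a list of dicts, best first, with "conf" (0 to 1); they miss things now and then, are a little off and sometimes report something else, mostly with a low value. They report only what shows in the picture. A call takes as long as a camera call. They do not tell look-alikes from the thing itself.
- models.spot_in(query, picture): "bbox" ([left, top, width, height] as shares, 0 to 1, of the picture: columns of its width, rows of its height, round what is visible of it).
- models.tip_of(query, picture): "centre" ([column, row] as shares, 0 to 1, of the picture: columns of its width, rows of its height: a listed point, or the origin of a listed thing).
The state is a dict: "time": time; "joint_positions": joint angles; "qvel": joint speeds; "joint_torque": joint torques, N m; "tool_pos": TCP position; "ee_rot": TCP orientation; "wrist_force": force on the tool from outside, world axes, zero at the start; "wrist_torque": the same for the moment, N m; "width": finger opening in m.
Only numpy, scipy, OpenCV 4.12 (cv2) and the standard library are available. Lean on these libraries where they do the work, as an engineer would, in place of code of your own. Each camera call takes 0.05 s, during which the arm holds its last target. There are 200 camera calls.

## Working session

There is one attempt and no reset: what is moved stays moved. The work goes in short steps, Python scripts to look and compute and a tool call to move; the robot and the scene stay as the last step left them, time stands still between calls to the robot, and variables do not carry over. Pictures are saved under pics/ and viewed, about 12 in all and at most 16, crops included, and the job is handed in when it is done.

Besides the shell and the picture viewer there is one more tool, called after "Call:" as name(argument=value, ...) on one line, values as JSON. arm_command: Moves the arm, as the interface text tells. Its arguments: {"type":"object","properties":{"commands":{"type":"string"}},"required":["commands"]}

```bash
ls; mkdir -p pics
python3 - <<'E'
from bench import robot,snapshot,models
import cv2
print(robot.get_obs())
for n in("top","side"):
    s=snapshot(n); cv2.imwrite(f"pics/{n}0.png",cv2.resize(s["img"],(800,600),interpolation=cv2.INTER_CUBIC)); print(n,s["origin"],s["rotation"],s["camera_matrix"])
    for q in["pallet","land","lane_1","blank_1_center","tamper_grip","tamper_foot","rest_floor","jog_top","sanding_block","wax_tin","horn_bangle"]:
        print(q,[(round(float(d["conf"]),2),[round(float(d["centre"][0]*512)),round(float(d["centre"][1]*384))]) for d in models.tip_of(q,s)])
E
```

```text
pics
{'time': 0.0, 'joint_positions': array([-1.38609812e+00,  8.79596101e-02,  1.37223983e+00, -1.62422786e-05,
        1.68360502e+00, -1.03129822e-01]), 'qvel': array([-1.56584086e-03,  7.82734147e-04, -9.00684973e-05,  2.87991249e-04,
       -5.58135488e-04, -7.08342530e-04]), 'joint_torque': array([ 5.21096536e-04, -3.40175521e+01, -3.02429402e+01,  7.16915075e-02,
        3.29190481e-02, -1.51957752e-04]), 'tool_pos': array([ 0.15600162, -0.52683921,  0.20430899]), 'ee_rot': array([-3.13939094e+00, -2.11641048e-04,  2.87825982e-01]), 'wrist_force': array([ 0.30833858, -0.38543554,  1.26822049]), 'wrist_torque': array([-0.01191888,  0.0117417 ,  0.0040533 ]), 'width': 0.09414968437341016}
top [ 0.39305286 -0.16887712  1.42730063] [-3.08938572  0.01618712 -1.56030428] [[394.13402636   0.         264.88892526]
 [  0.         394.13402636 186.59933189]
 [  0.           0.           1.        ]]
pallet [(0.75, [336, 174]), (0.74, [247, 169])]
land [(0.62, [242, 167])]
lane_1 [(0.86, [259, 165]), (0.8, [214, 164]), (0.79, [227, 163]), (0.66, [274, 166]), (0.38, [251, 215])]
blank_1_c
[... 295 characters left out ...]

horn_bangle [(0.53, [379, 176]), (0.2, [313, 170])]
side [ 0.14741933 -1.07368878  0.91845363] [-2.26712922 -0.00604256 -0.32894781] [[434.48619776   0.         261.76102591]
 [  0.         434.48619776 195.9478419 ]
 [  0.           0.           1.        ]]
pallet [(0.95, [274, 198])]
land [(0.63, [270, 193]), (0.32, [242, 141])]
lane_1 [(0.9, [287, 208]), (0.84, [262, 168]), (0.78, [269, 178]), (0.56, [284, 198])]
blank_1_center [(0.79, [301, 256])]
tamper_grip [(0.76, [208, 141])]
tamper_foot [(0.81, [212, 153]), (0.68, [263, 262])]
rest_floor [(0.47, [213, 155])]
jog_top [(0.6, [240, 141])]
sanding_block [(0.55, [228, 215])]
wax_tin [(0.73, [231, 241])]
horn_bangle [(0.92, [334, 324])]
```

View pics/top0.png

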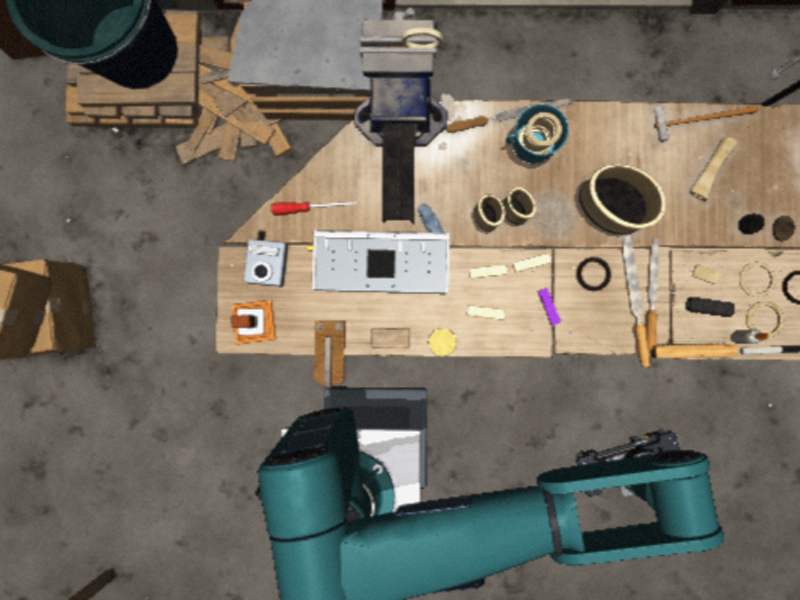

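View pics/side0.png

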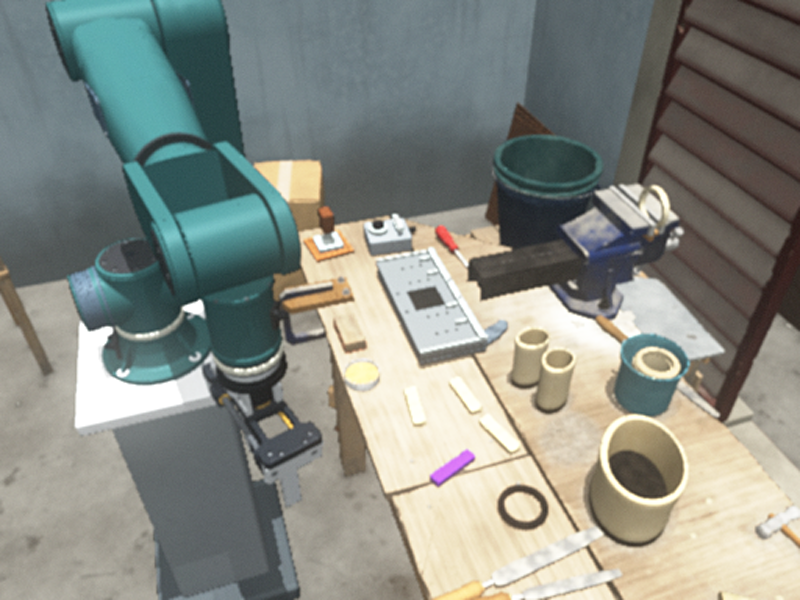

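```bash
cat > h.py <<'E'
from bench import robot,snapshot,models
import cv2, numpy as np
from scipy.spatial.transform import Rotation as R
def rot(c): 
    r=np.asarray(c["rotation"]); return R.from_euler("xyz",r).as_matrix() if r.size==3 else r
def ray(c,uv):
    d=rot(c)@np.linalg.solve(c["camera_matrix"],[uv[0],uv[1],1]); return np.array(c["origin"]),d
def plane(c,uv,z):
    o,d=ray(c,uv); return (o+d*(z-o[2])/d[2]).round(4)
def proj(c,p):
    q=c["camera_matrix"]@(rot(c).T@(np.array(p)-c["origin"])); return q[:2]/q[2]
def tri(obs):
    A=np.zeros((3,3));b=np.zeros(3)
    for c,uv in obs:
        o,d=ray(c,uv);d/=np.linalg.norm(d);M=np.eye(3)-np.outer(d,d);A+=M;b+=M@o
    return np.linalg.solve(A,b).round(4)
def tip(q,c): return [(round(float(d["conf"]),2),np.array(d["centre"])*[512,384]) for d in models.tip_of(q,c)]
def go(p=None,yaw=None):
    "shift (mm) in tool axes and turn (deg) about tool x,y,z from the pose now to p, pointing down with yaw(deg)"
    o=robot.get_obs();T=R.from_euler("xyz",o["ee_rot"])
    y=o["ee_rot"][2] if yaw is None else np.radians(yaw)
    t=(T.inv()*R.from_euler("xyz",[np.pi,0,y])).as_rotvec(degrees=True)
    p=o["tool_pos"] if p is None else np.array(p)
    print("at",o["time"],o["tool_pos"].round(4),np.degrees(o["ee_rot"]).round(1),"F",o["wrist_force"].round(1),"w",round(o["width"],4),
     "| shift",(T.inv().apply(p-o["tool_pos"])*1000).round(1),"turn",t.round(1))
def save(n,img,f=None):
    cv2.imwrite("pics/"+n,cv2.resize(img,None,fx=f,fy=f,interpolation=cv2.INTER_CUBIC) if f else img)
E
python3 - <<'E'
from h import *
t=snapshot("top");s=snapshot("side")
f=.64
for n,a,b,z in [("b1",(488,271),(415,405),.013),("b2",(532,263),(465,395),.013),("b3",(486,312),(500,434),.013),("purple",(549,306),(452,467),.013),("land",(381,264),(427,297),.04),
 ("palBL",(316,234),(379,257),.05),("palBR",(447,234),(432,250),.05),("palFR",(447,291),(483,345),.04),("palFL",(314,290),(379,262),.04),("jog",(262,270),(378,225),.062),("grip",(240,321),(326,213),.09),("rest",(253,322),(329,246),.005),("vise bar end",(398,218),(475,280),.1)]:
    a=np.array(a)*f;b=np.array(b)*f
    print(n,plane(t,a,z),plane(s,b,z),tri([(t,a),(s,b)]))
w=snapshot("wrist");print(w["origin"],w["rotation"],w["camera_matrix"]);save("w0.png",w["img"])
T=R.from_euler("xyz",robot.get_obs()["ee_rot"]);print(T.inv().apply(w["origin"]-robot.get_obs()["tool_pos"]), T.inv().as_matrix()@rot(w))
E
```

```text
b1 [ 0.5157 -0.3151  0.013 ] [ 0.4244 -0.3121  0.013 ] [ 0.4734 -0.3061 -0.0013]
b2 [ 0.5351 -0.416   0.013 ] [ 0.5176 -0.3182  0.013 ] [ 0.5049 -0.3939  0.0992]
b3 [ 0.4214 -0.311   0.013 ] [ 0.5398 -0.4198  0.013 ] [ 0.4914 -0.3512 -0.0389]
purple [ 0.4366 -0.4549  0.013 ] [ 0.4373 -0.4572  0.013 ] [ 0.4373 -0.4555  0.0108]
land [ 0.5271 -0.0706  0.04  ] [ 0.5364 -0.0649  0.04  ] [ 0.5298 -0.0721  0.047 ]
palBL [0.5927 0.0765 0.05  ] [0.4799 0.0868 0.05  ] [0.5377 0.0871 0.0473]
palBR [ 0.5951 -0.2189  0.05  ] [0.5989 0.0751 0.05  ] [ 0.5289 -0.2016  0.2574]
palFR [ 0.4673 -0.2203  0.04  ] [ 0.5876 -0.2335  0.04  ] [ 0.5181 -0.2428  0.0707]
palFL [0.4667 0.0804 0.04  ] [0.4783 0.0823 0.04  ] [0.4716 0.0782 0.0442]
jog [0.5091 0.1937 0.062 ] [0.5096 0.1914 0.062 ] [0.5098 0.194  0.0603]
grip [0.3948 0.2318 0.09  ] [0.3999 0.2346 0.09  ] [0.3969 0.2303 0.0932]
rest [0.3929 0.227  0.005 ] [0.3987 0.2259 0.005 ] [0.3958 0.2261 0.0056]
vise bar end [ 0.6219 -0.1105  0.1   ] [ 0.6179 -0.1138  0.1   ] [ 0.6212 -0.1099  0.0965]
[ 0.22606679 -0.50681245  0.38545586] [ 2.88710798e+00  3.27895050e-04 -1.28368648e+00] [[290.23080733   0.         257.37445271]
 [  0.         290.23080733 192.60413527]
 [  0.           0.           1.        ]]
[ 7.29279367e-02  1.22393558e-04 -1.79931563e-01] [[-6.92002127e-04 -9.67806279e-01 -2.51695306e-01]
 [ 9.99999641e-01 -5.46632197e-04 -6.47480512e-04]
 [ 4.89050946e-04 -2.51695664e-01  9.67806310e-01]]
```

Call:
arm_command(commands="0 0 0 0 0 8.2 1; 0 0 0 0 0 8.2 1; 40 -20 0 0 0 0 1; 40 -20 0 0 0 0 1; 40 -20 0 0 0 0 1; 40 -20 0 0 0 0 1; 40 -20 0 0 0 0 1; 40 -20 0 0 0 0 1; 40 -20 0 0 0 0 1; 40 -20 0 0 0 0 1; 20 -10 0 0 0 0 1; 0 0 0 0 0 0 1")

```text
time: 2.85
tool_pos: [0.507, -0.3571, 0.2047]
ee_rot: [3.14, 0.001, -0.012]
wrist_force: [-1.8, 1.3, 0.1]
width: 0.0938
```

Run:
```python
from h import *
go([.507,-.357,.2],0)
w=snapshot("wrist");save("w1.png",w["img"],1.5)
for q in["blank_1_center","lane_1","wax_tin"]:
    for c,uv in tip(q,w): print(q,c,uv.round(1),plane(w,uv,.0065))
```

```text
at 2.85 [ 0.507  -0.3571  0.2047] [ 1.799e+02  1.000e-01 -7.000e-01] F [-1.8  1.3  0.1] w 0.0938 | shift [-0.  -0.1  4.7] turn [ 0.1  0.1 -0.7]
lane_1 0.84 [103.1 150.8] [ 0.54   -0.1577  0.0065]
lane_1 0.73 [ 57.7 152. ] [ 0.5393 -0.0986  0.0065]
wax_tin 0.48 [154.7 280.6] [ 0.3504 -0.2052  0.0065]
```

View pics/w1.png

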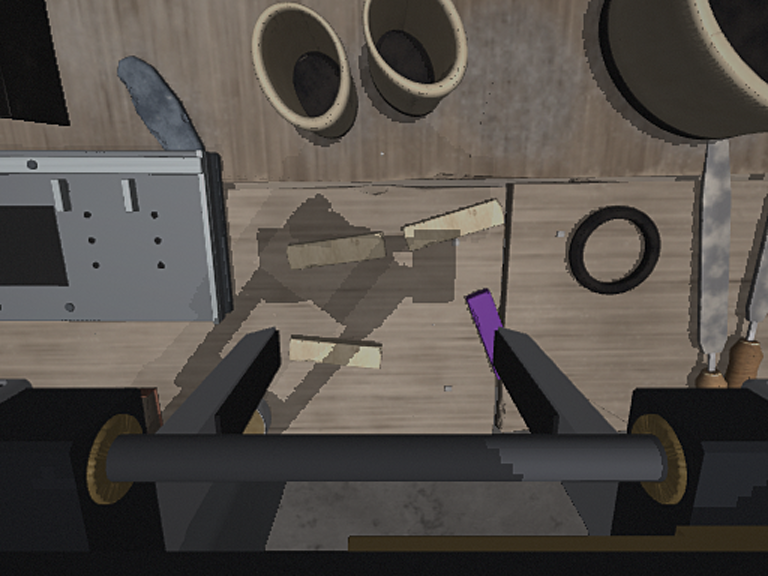

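Run:
```python
from h import *
w=snapshot("wrist")
save("w1c.png",cv2.resize(w["img"][120:260,180:345],None,fx=4.8,fy=4.2,interpolation=cv2.INTER_CUBIC))
for n,p in dict(b1=[(287,248),(382,235),(386,258),(291,270)],b2=[(403,228),(499,200),(505,220),(407,248)],b3=[(291,341),(381,345),(381,369),(290,362)]).items():
    P=np.array([plane(w,np.array(u)/1.5,.013) for u in p])[:,:2]
    a=(P[1]+P[2]-P[0]-P[3])/2;b=(P[0]+P[1]-P[2]-P[3])/2
    print(n,P.mean(0),"L",np.hypot(*a),"W",np.hypot(*b),"long axis deg",np.degrees(np.arctan2(a[1],a[0])))
```

```text
b1 [ 0.514175 -0.31605 ] L 0.08315024052881628 W 0.019920404112366816 long axis deg -83.40489146693457
b2 [ 0.53715  -0.416525] L 0.08502642236387466 W 0.017624485808102275 long axis deg -74.79511741031199
b3 [ 0.41985  -0.311325] L 0.08313682998527187 W 0.022247303207355264 long axis deg -94.76078004955818
```

View pics/w1c.png

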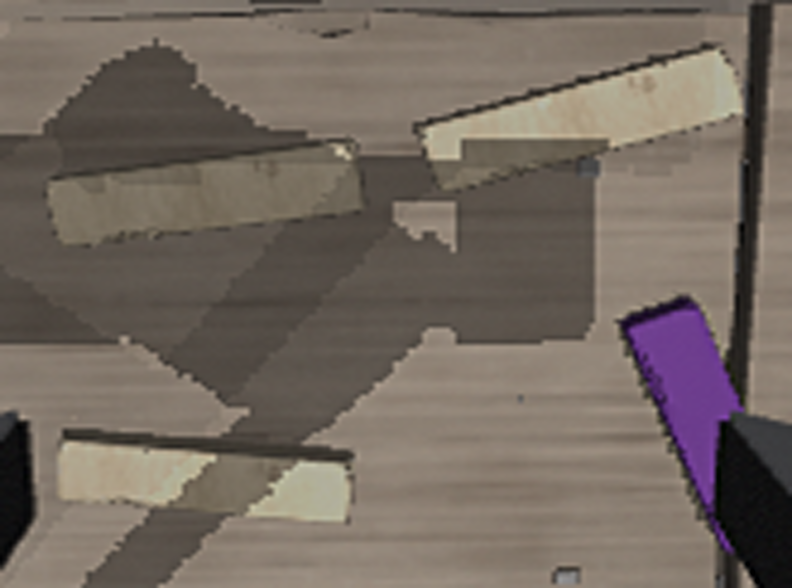

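```bash
cat >> h.py <<'E'
def quad(c,p,z=.013):
    P=np.array([plane(c,np.array(u),z) for u in p])[:,:2]
    a=(P[1]+P[2]-P[0]-P[3])/2;b=(P[0]+P[1]-P[2]-P[3])/2
    print(P.mean(0).round(4),"L",np.hypot(*a).round(4),"W",np.hypot(*b).round(4),"axis deg",np.degrees(np.arctan2(a[1],a[0])).round(1));return P.mean(0)
def grasp(ctr,yaw,off=-18,z=.1):
    y=np.radians(yaw); p=[ctr[0]+off/1000*np.cos(y),ctr[1]+off/1000*np.sin(y),z]; print("grasp",np.round(p,4)); go(p,yaw)
E
python3 - <<'E'
from h import *
w=snapshot("wrist")
C=lambda p:[(180+u/4.8,120+v/4.2) for u,v in p]
b1=quad(w,C([(50,183),(350,148),(362,208),(62,245)]))
b2=quad(w,C([(420,132),(718,52),(742,112),(445,190)]))
b3=quad(w,C([(62,443),(352,460),(350,522),(60,500)]))
grasp(b1,97)
E
```

```text
[ 0.5167 -0.3143] L 0.082 W 0.0192 axis deg -83.1
[ 0.5377 -0.415 ] L 0.0818 W 0.0192 axis deg -74.0
[ 0.4223 -0.3102] L 0.0833 W 0.021 axis deg -95.7
grasp [ 0.5189 -0.3322  0.1   ]
at 3.15 [ 0.5054 -0.3585  0.2054] [179.9   0.   -0.9] F [-0.3  0.   0.3] w 0.0943 | shift [ 13.1 -26.7 105.3] turn [  0.1   0.1 -97.9]
```

Call:
arm_command(commands="13 -27 0 0 0 0 0.55; 0 0 5 0 0 -9.8 0.55; 0 0 5 0 0 -9.8 0.55; 0 0 5 0 0 -9.8 0.55; 0 0 5 0 0 -9.8 0.55; 0 0 5 0 0 -9.8 0.55; 0 0 10 0 0 -9.8 0.55; 0 0 10 0 0 -9.8 0.55; 0 0 10 0 0 -9.8 0.55; 0 0 10 0 0 -9.8 0.55; 0 0 10 0 0 -9.8 0.55; 0 0 0 0 0 0 0.55")

```text
time: 4.65
tool_pos: [0.5097, -0.3407, 0.1318]
ee_rot: [3.141, 0.007, 1.731]
wrist_force: [0.0, -0.7, 0.2]
width: 0.0517
```

Run:
```python
from h import *
w=snapshot("wrist");save("w2.png",w["img"],1.5)
go([.5189,-.3322,.1],97)
print(proj(w,[.5167,-.3143,.013])*1.5,proj(w,robot.get_obs()["tool_pos"])*1.5,tip("blank_1_center",w))
```

```text
at 4.7 [ 0.51   -0.3409  0.1326] [179.9   0.5  99.2] F [-0.8 -0.2 -0.2] w 0.0518 | shift [ 7.5 10.1 32.5] turn [0.1 0.5 2.2]
[402.16996176 246.19096012] [387.08101139 347.47852246] [(0.76, array([271.104, 163.008])), (0.48, array([119.1936,  30.7968]))]
```

View pics/w2.png

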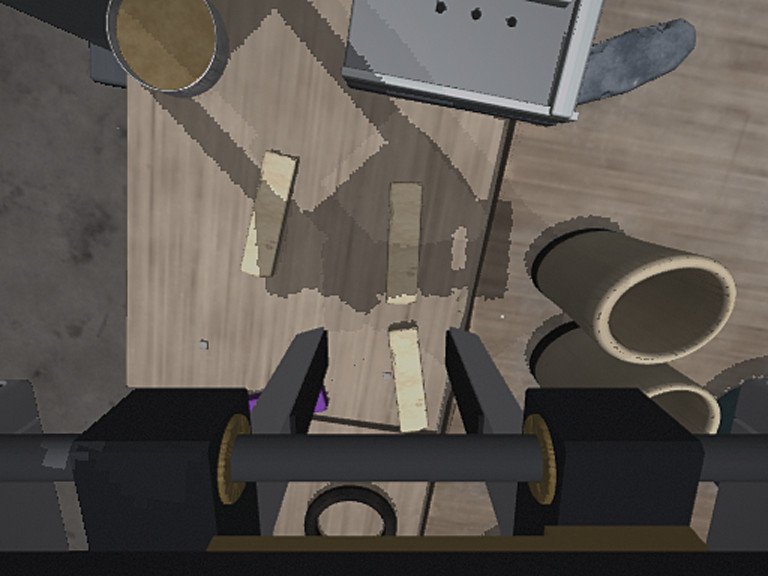

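Run:
```python
from h import *
w=snapshot("wrist")
b1=quad(w,[(u/1.5,v/1.5) for u,v in [(391,183),(387,297),(417,298),(421,183)]])
grasp(b1,97,z=.004)
b2=quad(w,[(u/1.5,v/1.5) for u,v in [(390,329),(401,432),(426,430),(417,325)]])
b3=quad(w,[(u/1.5,v/1.5) for u,v in [(267,152),(241,276),(268,277),(297,158)]])
```

```text
[ 0.5186 -0.3121] L 0.0797 W 0.0208 axis deg -82.2
grasp [ 0.5208 -0.3299  0.004 ]
at 4.8 [ 0.5107 -0.3409  0.1334] [179.8   0.5  99.2] F [-0.4  0.6 -0.1] w 0.0515 | shift [ 10.5  11.3 129.4] turn [0.2 0.5 2.2]
[ 0.5399 -0.4154] L 0.0867 W 0.0197 axis deg -75.1
[ 0.424  -0.3103] L 0.0856 W 0.0194 axis deg -97.5
```

Call:
arm_command(commands="10 11 0 0.2 0.5 1.7 0.5; 0 0 0 0 0 0 0.5; 0 0 30 0 0 0 0.5; 0 0 40 0 0 0 0.5; 0 0 40 0 0 0 0.5; 0 0 15 0 0 0 0.5; 0 0 0 0 0 0 0.5")

```text
time: 5.68
tool_pos: [0.5222, -0.3346, 0.012]
ee_rot: [3.135, 0.011, 1.695]
wrist_force: [-1.4, -0.5, -0.2]
width: 0.0468
```

Run:
```python
from h import *
grasp([.5180,-.3130],97.5,z=.004)
```

```text
grasp [ 0.5203 -0.3308  0.004 ]
at 5.675 [ 0.5222 -0.3346  0.012 ] [179.6   0.6  97.1] F [-1.4 -0.5 -0.2] w 0.0468 | shift [ 4.  -1.4  7.9] turn [ 0.4  0.6 -0.4]
```

Call:
arm_command(commands="4 -1.5 7 0.4 0.6 0 0.5; 0 0 1 0 0.2 0 0.5; 0 0 0 0 0 0 0; 0 0 0 0 0 0 0; 0 0 0 0 0 0 0; 0 0 0 0 0 0 0")

```text
time: 6.42
tool_pos: [0.5232, -0.3332, 0.0095]
ee_rot: [3.135, 0.004, 1.695]
wrist_force: [0.1, 0.3, 0.1]
width: 0.0212
```

Call:
arm_command(commands="0 0 0 0 0 0 0.5; 0 0 0 0 0 0 0.5; 0 0 5 0 0 0 0.5; 0 0 3 0 0 0 0.5; 0 0 2 0 0 0 0.5; 0 0 0 0 0 0 0.5")

```text
time: 7.18
tool_pos: [0.5236, -0.3334, 0.0006]
ee_rot: [3.135, 0.004, 1.695]
wrist_force: [-0.5, 0.9, 0.0]
width: 0.0471
```

Call:
arm_command(commands="0 0 -3 0 0 0 0.5; 0 0 0 0 0 0 0; 0 0 0 0 0 0 0; 0 0 0 0 0 0 0; 0 0 0 0 0 0 0")

```text
time: 7.8
tool_pos: [0.5233, -0.3332, 0.003]
ee_rot: [3.135, 0.004, 1.695]
wrist_force: [0.4, -0.7, 0.1]
width: 0.0215
```

Call:
arm_command(commands="0 0 -50 0 0 0 0; 0 0 -60 0 0 0 0; 0 0 -40 0 0 9.7 0; 0 0 -30 0 0 9.7 0; 0 0 -20 0 0 9.7 0; 0 0 0 0 0 9.7 0; 0 0 0 0 0 9.7 0; 0 0 0 0 0 9.7 0; 0 0 0 0 0 9.7 0; 0 0 0 0 0 9.7 0; 0 0 0 0 0 9.7 0; 0 0 0 0 0 9.7 0")

```text
time: 9.3
tool_pos: [0.5206, -0.3317, 0.206]
ee_rot: [-3.141, -0.002, -0.055]
wrist_force: [0.1, 0.6, -0.3]
width: 0.0217
```

Run:
```python
from h import *
go([.5,-.15,.22],0)
```

```text
at 9.3 [ 0.5206 -0.3317  0.206 ] [-1.799e+02 -1.000e-01 -3.100e+00] F [ 0.1  0.6 -0.3] w 0.0217 | shift [ -30.5 -180.3  -13.9] turn [-0.  -0.1 -3.1]
```

Call:
arm_command(commands="-6 -45 -4 0 0 -2 0; -6 -45 -4 0 0 -1 0; -6 -45 -4 0 0 0 0; -6 -45 -4 0 0 0 0; 0 0 0 0 0 0 0; 0 0 0 0 0 0 0")

```text
time: 10.05
tool_pos: [0.4989, -0.1471, 0.2202]
ee_rot: [-3.139, 0.001, -0.004]
wrist_force: [0.1, 0.3, -0.3]
width: 0.0215
```

Run:
```python
from h import *
go([.5,-.15,.22],0)
w=snapshot("wrist");save("w3.png",w["img"],1.5);np.save("w3.npy",w,allow_pickle=True)
for q in["lane_1","land","pallet"]:
    for c,uv in tip(q,w): print(q,c,(uv*1.5).round(),plane(w,uv,.0465),plane(w,uv,.04))
print(proj(w,robot.get_obs()["tool_pos"])*1.5)
```

```text
at 10.05 [ 0.4989 -0.1471  0.2202] [-179.9    0.    -0.2] F [ 0.1  0.3 -0.3] w 0.0215 | shift [1.1 2.9 0.1] turn [-0.1  0.  -0.2]
lane_1 0.86 [359. 209.] [ 0.5459 -0.1252  0.0465] [ 0.5454 -0.1248  0.04  ]
lane_1 0.76 [151. 210.] [0.5461 0.0422 0.0465] [0.5456 0.0457 0.04  ]
lane_1 0.63 [425. 212.] [ 0.5438 -0.1783  0.0465] [ 0.5432 -0.1789  0.04  ]
lane_1 0.58 [216. 215.] [ 0.5419 -0.0099  0.0465] [ 0.5414 -0.0073  0.04  ]
land 0.84 [288. 229.] [ 0.5305 -0.0672  0.0465] [ 0.5298 -0.0657  0.04  ]
pallet 0.93 [299. 220.] [ 0.5377 -0.0762  0.0465] [ 0.5371 -0.0748  0.04  ]
[387.57533822 345.8446643 ]
```

View pics/w3.png

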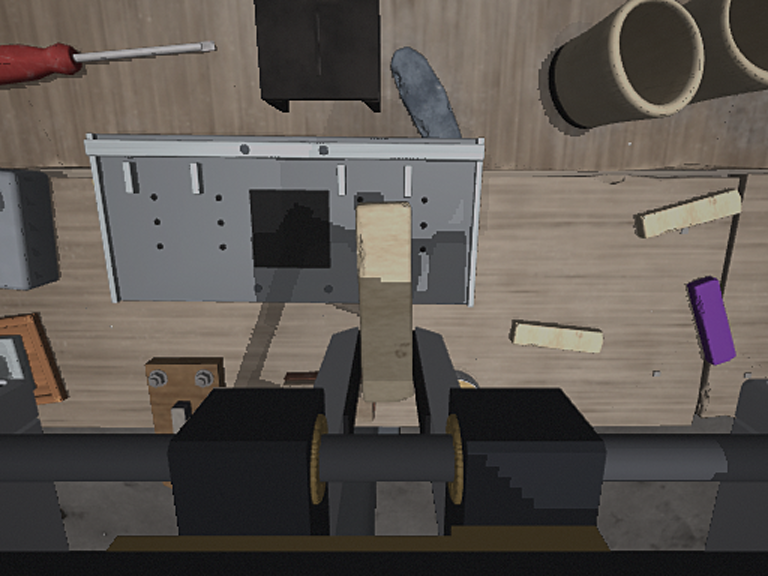

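Run:
```python
from h import *
w=np.load("w3.npy",allow_pickle=True).item()
q=lambda u,z:plane(w,np.array(u)/1.5,z)
print("land");quad(w,[(250/1.5,190/1.5),(330/1.5,190/1.5),(331/1.5,268/1.5),(252/1.5,268/1.5)],.04)
print("fence foot",[q(u,.04) for u in[(110,157),(300,158),(465,158)]])
print("fence top front",[q(u,.05) for u in[(110,153),(300,155),(465,156)]])
print("stop right faces",[q(u,.05) for u in[(134,163),(200,163),(345,166),(411,166)]])
print("held",[q(u,.2305) for u in[(358,205),(411,203),(412,350),(359,350)]])
save("w3c.png",cv2.resize(w["img"][85:210,50:330],(800,500),interpolation=cv2.INTER_CUBIC))
```

```text
land
[ 0.5287 -0.068 ] L 0.0658 W 0.0644 axis deg -90.3
fence foot [array([0.587 , 0.0721, 0.04  ]), array([ 0.5856, -0.0787,  0.04  ]), array([ 0.585 , -0.2095,  0.04  ])]
fence top front [array([0.5895, 0.0655, 0.05  ]), array([ 0.5874, -0.0807,  0.05  ]), array([ 0.5861, -0.2077,  0.05  ])]
stop right faces [array([0.582 , 0.0481, 0.05  ]), array([ 0.5818, -0.003 ,  0.05  ]), array([ 0.5791, -0.1151,  0.05  ]), array([ 0.5789, -0.1662,  0.05  ])]
held [array([ 0.561 , -0.1366,  0.2305]), array([ 0.5617, -0.157 ,  0.2305]), array([ 0.5013, -0.158 ,  0.2305]), array([ 0.5014, -0.1358,  0.2305])]
```

View pics/w3c.png

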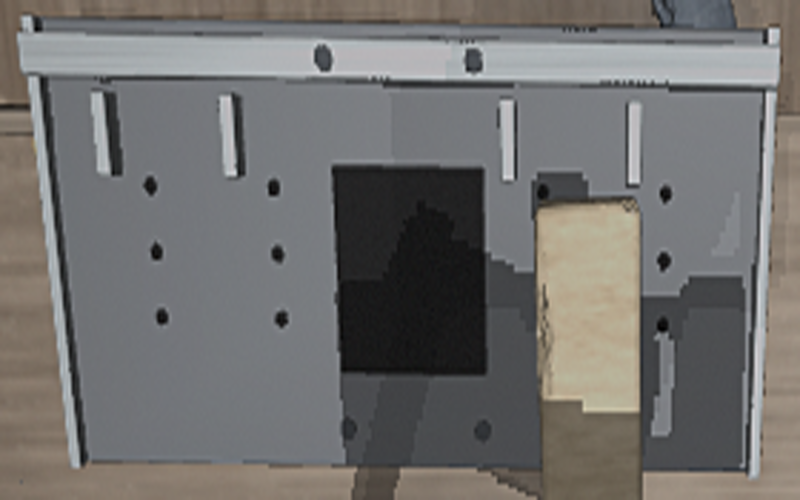

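Call:
arm_command(commands="14 -16 0 0 0 -0.2 0; 0 0 40 0 0 0 0; 0 0 40 0 0 0 0; 0 0 40 0 0 0 0; 0 0 30 0 0 0 0; 0 0 15 0 0 0 0; 0 0 0 0 0 0 0; 0 0 0 0 0 0 0")

```text
time: 11.25
tool_pos: [0.521, -0.1292, 0.0513]
ee_rot: [-3.137, -0.005, -0.003]
wrist_force: [0.1, 0.5, 0.4]
width: 0.0216
```

Run:
```python
from h import *
go([.513,-.131,.045],-.4)
w=snapshot("wrist");save("w4.png",cv2.resize(w["img"][40:250,120:400],(800,600),interpolation=cv2.INTER_CUBIC))
```

```text
at 11.25 [ 0.521  -0.1292  0.0513] [-179.8   -0.3   -0.2] F [0.1 0.5 0.4] w 0.0216 | shift [-8.1  1.9  6.3] turn [-0.2 -0.3  0.2]
```

View pics/w4.png

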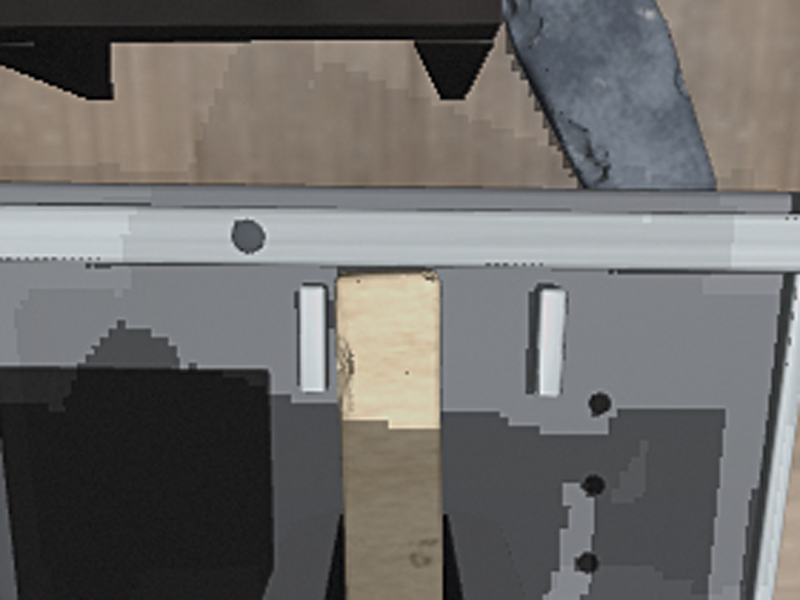

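Call:
arm_command(commands="-2 0 4 -0.2 -0.3 0.2 0; 0 0 3 0 0 0 0; 0 0 0 0 0 0 0; 0 0 0 0 0 0 0")

```text
time: 11.8
tool_pos: [0.5207, -0.1299, 0.047]
ee_rot: [3.14, -0.005, -0.008]
wrist_force: [0.7, -0.6, -0.3]
width: 0.0217
```

Call:
arm_command(commands="0 0 2 0 0.3 0 0; 0 0 1.5 0 0 0 0; 0 0 0 0 0 0 0; 0 0 0 0 0 0 0")

```text
time: 12.3
tool_pos: [0.5209, -0.1301, 0.0438]
ee_rot: [3.14, -0.011, -0.008]
wrist_force: [0.0, 0.4, 1.1]
width: 0.0215
```

Call:
arm_command(commands="1 0 0 0 -0.6 0 0; 1 0 0 0 0 0 0; 1 0 0 0 0 0 0; 1 0 0 0 0 0 0; 0 0 0 0 0 0 0")

```text
time: 12.92
tool_pos: [0.5217, -0.1301, 0.0429]
ee_rot: [3.14, 0.008, -0.008]
wrist_force: [-3.6, -0.1, 1.6]
width: 0.0212
```

Call:
arm_command(commands="0.5 -1 0 0 0 0 0; 0 -1 0 0 0 0 0; 0 -1 0 0 0 0 0; 0 0 0 0 0 0 0")

```text
time: 13.42
tool_pos: [0.522, -0.1292, 0.0434]
ee_rot: [3.136, 0.008, -0.009]
wrist_force: [-3.8, -0.2, 1.9]
width: 0.0216
```

Call:
arm_command(commands="0.5 -2 0 0 0 0 0; 0.5 -2 0 0 0 0 0; 0 0 0 0 0 0 0")

```text
time: 13.8
tool_pos: [0.5222, -0.1285, 0.0437]
ee_rot: [3.129, 0.01, -0.012]
wrist_force: [-4.7, -1.5, 1.9]
width: 0.0216
```

Call:
arm_command(commands="0 -3 0 0 0 0 0; 0 -3 0 0 0 0 0; 0 0 0 0 0 0 0")

```text
time: 14.18
tool_pos: [0.5222, -0.1256, 0.044]
ee_rot: [3.123, 0.01, -0.014]
wrist_force: [-3.6, -1.8, 1.6]
width: 0.0216
```

Run:
```python
from h import *
w=snapshot("wrist");go([.522,-.1285,.0434],-.4);save("w5.png",cv2.resize(w["img"][110:230,200:300],(666,800),interpolation=cv2.INTER_CUBIC)[:600])
```

```text
at 14.225 [ 0.5222 -0.1255  0.044 ] [179.    0.6  -0.8] F [-3.9 -2.6  1.6] w 0.0214 | shift [-0.1  3.   0.6] turn [ 1.   0.6 -0.4]
```

View pics/w5.png

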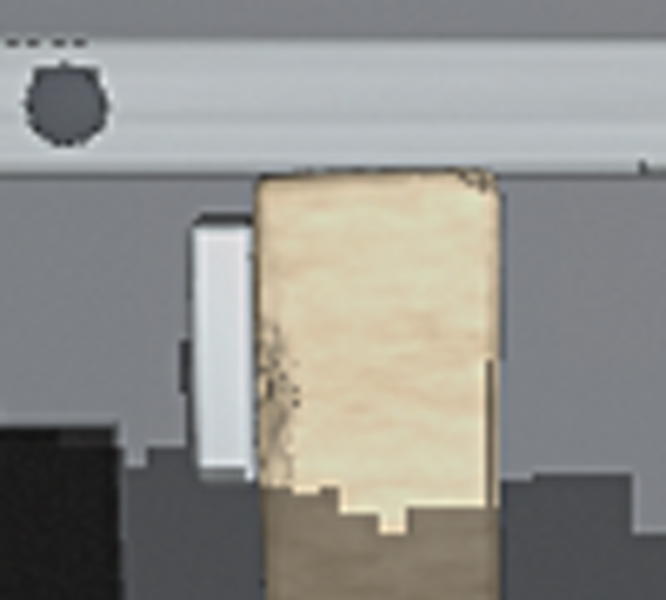

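Call:
arm_command(commands="0 0 0 0.8 0.5 -0.4 0; 0 0 0 0 0 0 0; 0 0 0 0 0 0 0.32; 0 0 0 0 0 0 0.32; 0 0 -10 0 0 0 0.32; 0 0 -40 0 0 0 0.32; 0 0 -50 0 0 0 0.32; 0 0 -50 0 0 0 0.5; 0 0 0 0 0 0 0.5")

```text
time: 15.35
tool_pos: [0.5262, -0.1225, 0.2017]
ee_rot: [3.141, -0.012, -0.003]
wrist_force: [-0.1, 0.7, 0.0]
width: 0.0447
```

Run:
```python
from h import *
w=snapshot("wrist");go([.52,-.31,.2],-.4)
np.save("w6.npy",w,allow_pickle=True)
save("w6.png",cv2.resize(w["img"][90:210,140:340],(800,480),interpolation=cv2.INTER_CUBIC))
t=snapshot("top")
for c,uv in tip("blank_1_center",w): print(c,uv.round(),plane(w,uv,.0065))
for c,uv in tip("blank_1_center",t): print("top",c,uv.round(),plane(t,uv,.0065))
```

```text
at 15.4 [ 0.5249 -0.1221  0.1988] [-179.9   -0.4   -0.2] F [-0.5 -0.1 -0.1] w 0.0462 | shift [ -4.3 188.   -1.4] turn [-0.1 -0.4  0.2]
0.87 [258. 170.] [ 0.534  -0.123   0.0065]
top 0.67 [273. 165.] [ 0.5467 -0.1747  0.0065]
top 0.55 [258. 165.] [ 0.5444 -0.1204  0.0065]
```

View pics/w6.png

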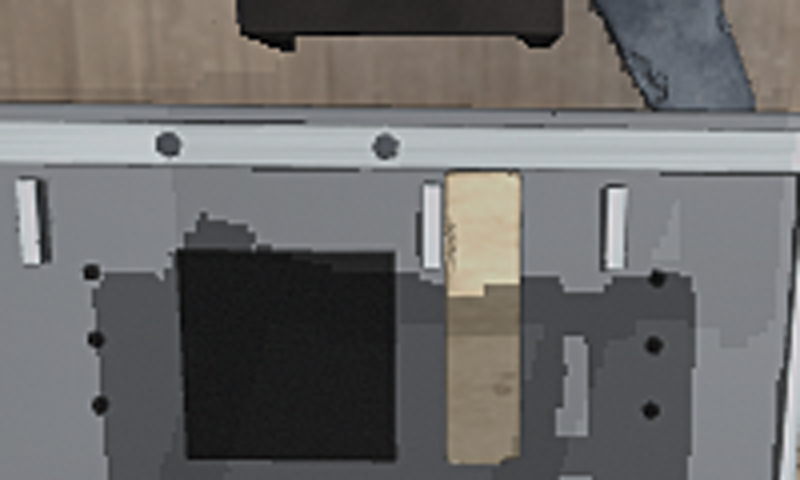

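Run:
```python
from h import *
w=np.load("w6.npy",allow_pickle=True).item()
for r in(138,143,148,153): print(r,w["img"][r,242:274].astype(int).tolist()[::1] if 0 else [int(x) for x in w["img"][r,242:274].mean(1)])
print("blank",[w["img"][r,242:274,2].astype(int)-w["img"][r,242:274,0] for r in(138,148)])
for u in(250,251.5): print(plane(w,(u,143),.05),plane(w,(u,143),.053))
```

```text
138 [129, 129, 123, 107, 212, 204, 205, 204, 110, 122, 175, 184, 181, 180, 180, 181, 181, 180, 181, 182, 183, 183, 184, 184, 183, 184, 184, 176, 117, 130, 131, 129]
143 [130, 127, 63, 90, 213, 201, 202, 201, 106, 125, 180, 185, 184, 181, 182, 184, 184, 184, 184, 182, 181, 181, 182, 182, 183, 184, 185, 170, 90, 131, 130, 130]
148 [130, 130, 56, 90, 213, 200, 202, 201, 104, 101, 139, 151, 186, 181, 178, 179, 178, 177, 178, 178, 178, 178, 179, 179, 181, 183, 186, 165, 100, 132, 131, 131]
153 [129, 127, 53, 88, 210, 200, 202, 201, 103, 130, 114, 164, 193, 183, 181, 179, 181, 181, 181, 182, 183, 182, 181, 183, 184, 186, 190, 168, 95, 131, 129, 129]
blank [array([ -7,  -7,  -8,  -4,  -5,  -2,   0,  -2,  -7,  36,  44,  41,  40,
        41,  41,  39,  40,  40,  38,  37,  35,  36,  34,  34,  35,  37,
        40,  43,   5, -11,  -8,  -7]), array([ -6,  -7,  -3,  -3,  -8,  -6,  -5,  -3,  -8,  32,  35,  36,  42,
        42,  42,  42,  42,  44,  44,  44,  42,  43,  40,  42,  41,  39,
        38,  42, -10,  -9,  -8,  -7])]
[ 0.5726 -0.1144  0.05  ] [ 0.5728 -0.1144  0.053 ]
[ 0.5725 -0.1161  0.05  ] [ 0.5728 -0.1161  0.053 ]
```

Call:
arm_command(commands="-25 52 0 0 0 0 0.5; -25 52 0 0 0 0 0.5; -25 52 0 0 0 0 0.5; -25 50 0 0 0 0 0.5; 0 0 12 0 0 -10.5 0.5; 0 0 12 0 0 -10.5 0.5; 0 0 12 0 0 -10.5 0.5; 0 0 12 0 0 -10.5 0.5; 0 0 12 0 0 -10.5 0.5; 0 0 12 0 0 -10.5 0.5; 0 0 12 0 0 -10.5 0.5; 0 0 0 0 0 -10.5 0.5")

```text
time: 17.05
tool_pos: [0.4061, -0.3215, 0.0773]
ee_rot: [-3.1, -0.036, 1.503]
wrist_force: [0.1, -0.1, -0.2]
width: 0.047
```

Run:
```python
from h import *
grasp([.4245,-.3102],84,z=.003)
w=snapshot("wrist")
for c,uv in tip("blank_1_center",w): print(c,(uv).round(),plane(w,uv,.0065))
save("w7.png",w["img"],1.5)
```

```text
grasp [ 0.4226 -0.3281  0.003 ]
at 17.05 [ 0.4061 -0.3215  0.0773] [-177.6   -2.1   86.1] F [ 0.1 -0.1 -0.2] w 0.047 | shift [-8.2 20.  73.2] turn [-2.4 -2.   2.1]
```

View pics/w7.png

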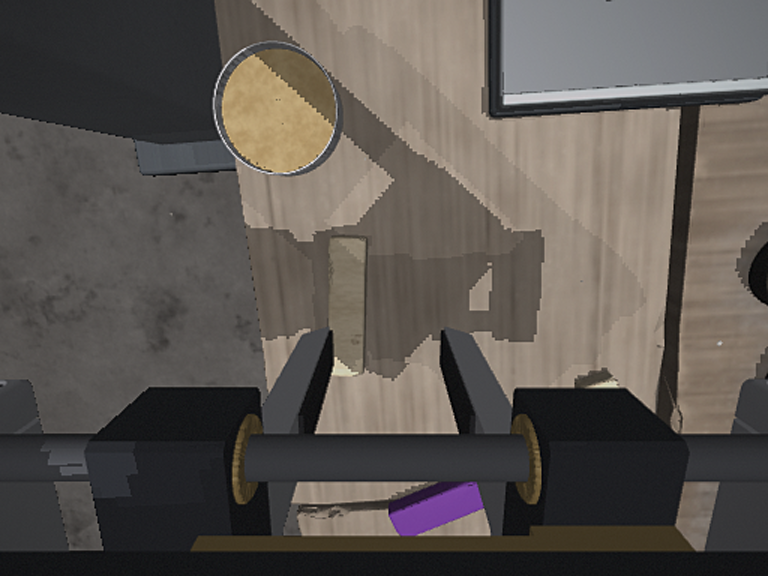

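Run:
```python
from h import *
w=snapshot("wrist")
b3=quad(w,[(u/1.5,v/1.5) for u,v in [(331,238),(330,375),(361,376),(367,238)]])
grasp(b3,84,z=.05)
```

```text
[ 0.3808 -0.3212] L 0.0841 W 0.0199 axis deg -96.8
grasp [ 0.3789 -0.3391  0.05  ]
at 17.2 [ 0.407  -0.3223  0.079 ] [-177.8   -1.9   85.6] F [ 0.4  0.1 -0.1] w 0.0473 | shift [-19.8 -25.6  29.4] turn [-2.3 -1.9  1.6]
```

Call:
arm_command(commands="-20 -26 -5 -2.3 -1.9 1.6 0.5; 0 0 0 0 0 0 0.5; 0 0 0 0 0 0 0.5")

```text
time: 17.58
tool_pos: [0.3794, -0.34, 0.083]
ee_rot: [3.141, -0.001, 1.458]
wrist_force: [0.3, -0.2, 0.5]
width: 0.0471
```

Run:
```python
from h import *
w=snapshot("wrist");t=snapshot("top")
for n,c in(("w",w),("t",t)):
  for q,uv in tip("blank_1_center",c): print(n,q,(uv).round(),plane(c,uv,.0065))
g=w["img"].astype(int)
save("w8.png",w["img"],1.5)
grasp([.3808,-.3212],83.5,z=.003)
```

```text
w 0.26 [431. 258.] [ 0.5396 -0.4174  0.0065]
t 0.61 [260. 165.] [ 0.5445 -0.1273  0.0065]
grasp [ 0.3788 -0.3391  0.003 ]
at 17.775 [ 0.3797 -0.3401  0.0831] [180.   -0.   83.7] F [ 0.6 -0.1 -0.1] w 0.0469 | shift [ 0.9 -1.1 80.1] turn [ 0.  -0.   0.2]
```

View pics/w8.png

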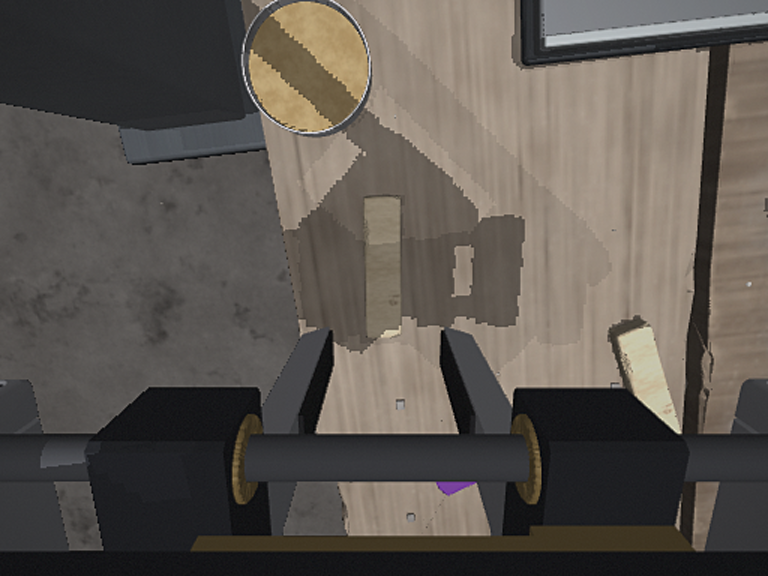

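Run:
```python
from h import *
w=snapshot("wrist")
b=quad(w,[(u/1.5,v/1.5) for u,v in [(365,197),(365,337),(400,336),(400,197)]])
grasp(b,83.7,z=.003)
```

```text
[ 0.3797 -0.3204] L 0.0834 W 0.0206 axis deg -96.5
grasp [ 0.3777 -0.3382  0.003 ]
at 17.825 [ 0.3797 -0.3401  0.0831] [180.   -0.   83.7] F [ 0.3 -0.6  0.3] w 0.047 | shift [ 1.6 -2.1 80.1] turn [ 0. -0. -0.]
```

Call:
arm_command(commands="2 -3 0 0 0 0 0.5; 0 0 30 0 0 0 0.5; 0 0 30 0 0 0 0.5; 0 0 12 0 0 0 0.5; 0 0 4 0 0 0 0.5; 0 0 0 0 0 0 0.5; 0 0 0 0 0 0 0.5")

```text
time: 18.7
tool_pos: [0.3793, -0.3388, 0.0083]
ee_rot: [3.137, 0.003, 1.461]
wrist_force: [0.2, 0.1, -0.0]
width: 0.047
```

Call:
arm_command(commands="0 -1.5 3 0 0 0 0.5; 0 0 3 0 0 0 0.5; 0 0 0 0 0 0 0; 0 0 0 0 0 0 0; 0 0 0 0 0 0 0; 0 0 0 0 0 0 0")

```text
time: 19.45
tool_pos: [0.3785, -0.3396, 0.0035]
ee_rot: [3.135, 0.005, 1.461]
wrist_force: [0.4, 0.4, 0.3]
width: 0.0219
```

Call:
arm_command(commands="0 0 -50 0 0 0 0; 0 0 -60 0 0 0 0; 0 0 -45 0 0 10.5 0; 0 0 -25 0 0 10.5 0; 0 0 0 0 0 10.5 0; 0 0 0 0 0 10.5 0; 0 0 0 0 0 10.5 0; 0 0 0 0 0 10.5 0; 0 0 0 0 0 10.5 0; 0 0 0 0 0 10.5 0; 0 0 0 0 0 0 0")

```text
time: 20.82
tool_pos: [0.3765, -0.3376, 0.1884]
ee_rot: [3.138, -0.005, -0.039]
wrist_force: [-0.7, -0.2, -0.9]
width: 0.0217
```

Run:
```python
from h import *
go([.512,-.018,.18],-.4)
```

```text
at 20.825 [ 0.3765 -0.3376  0.1884] [179.8  -0.3  -2.2] F [-0.7 -0.2 -0.9] w 0.0217 | shift [ 123.  -324.6    7.8] turn [ 0.2 -0.3 -1.8]
```

Call:
arm_command(commands="0 0 0 0.2 -0.3 -1.8 0; 19 -46 0 0 0 0 0; 19 -46 0 0 0 0 0; 19 -46 0 0 0 0 0; 19 -46 0 0 0 0 0; 19 -46 0 0 0 0 0; 19 -46 0 0 0 0 0; 14 -41 0 0 0 0 0; 0 0 0 0 0 0 0; 0 0 0 0 0 0 0")

```text
time: 22.08
tool_pos: [0.5066, -0.0114, 0.1875]
ee_rot: [3.141, 0.002, 0.023]
wrist_force: [-0.4, 0.3, -0.0]
width: 0.0214
```

Run:
```python
from h import *
go([.512,-.018,.05],-.4)
```

```text
at 22.075 [ 0.5066 -0.0114  0.1875] [1.8e+02 1.0e-01 1.3e+00] F [-0.4  0.3 -0. ] w 0.0214 | shift [  5.5   6.7 137.5] turn [0.  0.1 1.7]
```

Call:
arm_command(commands="2 7 0 0 0 1.7 0; 0 0 0 0 0 0 0; 0 0 40 0 0 0 0; 0 0 40 0 0 0 0; 0 0 35 0 0 0 0; 0 0 10 0 0 0 0; 0 0 0 0 0 0 0; 0 0 0 0 0 0 0")

```text
time: 23.08
tool_pos: [0.5108, -0.0268, 0.0636]
ee_rot: [3.139, -0.006, -0.019]
wrist_force: [0.1, 0.5, -0.4]
width: 0.0214
```

```bash
cat >> h.py <<'E'
def edges(c,pts,L=14):
    "mean brightness and red-minus-blue strips round pixels, for reading edges without viewing"
    for (u,v) in pts:
        r=c["img"][int(v),int(u)-L:int(u)+L].astype(int); print((int(u)-L,int(v)),r.mean(1).astype(int).tolist(),(r[:,2]-r[:,0]).tolist())
E
python3 - <<'E'
from h import *
go([.515,-.018,.0435],-.4)
w=snapshot("wrist")
for x,y,z in[(.572,-.003,.05),(.565,-.003,.05),(.584,-.018,.05)]: print(proj(w,[x,y,z]))
for y in(-.003,):
    edges(w,[proj(w,[.572,y,.05]),proj(w,[.565,y,.05])])
u=proj(w,[.584,-.018,.05]);c=w["img"][int(u[1])-16:int(u[1])+12,int(u[0])].astype(int);print(int(u[1])-16,c.mean(1).astype(int),c[:,2]-c[:,0])
E
```

```text
at 23.075 [ 0.5108 -0.0268  0.0636] [179.8  -0.4  -1.1] F [ 0.1  0.5 -0.4] w 0.0214 | shift [ 3.9 -8.9 20.1] turn [ 0.2 -0.4 -0.7]
[219.20829365 136.46962454]
[219.75589009 147.20260275]
[241.42352023 117.14474613]
(205, 136) [119, 119, 166, 204, 201, 203, 204, 207, 210, 193, 119, 48, 93, 127, 123, 121, 122, 121, 122, 121, 121, 122, 123, 121, 121, 121, 122, 122] [-7, -6, -7, -10, -9, -11, -7, -1, 0, -10, -6, -2, -5, -8, -7, -7, -8, -8, -7, -8, -7, -8, -8, -8, -7, -8, -8, -7]
(205, 147) [121, 117, 114, 183, 199, 199, 203, 204, 207, 212, 160, 43, 61, 130, 122, 121, 122, 121, 121, 120, 122, 121, 120, 122, 121, 122, 122, 121] [-8, -7, -6, -9, -10, -10, -10, -9, -4, -1, -8, -3, -4, -9, -8, -8, -7, -8, -7, -7, -7, -7, -8, -8, -7, -7, -7, -8]
101 [181 181 181 179 181 182 179 179 179 180 180 153 106 102 121 122 122 121
 121 121 121 121 120 121 121 122 120 121] [ -9  -7  -9  -8 -10  -9  -8  -8  -8  -9 -10  -8  -6  -6  -6  -7  -7  -7
  -8  -7  -6  -6  -7  -7  -7  -7  -8  -8]
```

Call:
arm_command(commands="0 -8 0 0.2 -0.4 -0.7 0; 0 0 8 0 0 0 0; 0 0 6 0 0 0 0; 0 0 4 0 0 0 0; 0 0 0 0 0 0 0; 0 0 0 0 0 0 0")

```text
time: 23.88
tool_pos: [0.5127, -0.0181, 0.0468]
ee_rot: [-3.141, -0.003, -0.005]
wrist_force: [-0.4, 0.3, -0.6]
width: 0.0217
```

Down to the bed, then forward to the fence.

Call:
arm_command(commands="0 0 2 0 0 0 0; 2 0 1 0 0 0 0; 4 0 0 0 0 0 0; 3 0 0 0 0 0 0; 2 0 0 0 0 0 0; 0 0 0 0 0 0 0")

```text
time: 24.62
tool_pos: [0.5244, -0.0184, 0.0445]
ee_rot: [3.141, -0.003, -0.005]
wrist_force: [-0.9, -0.3, 1.3]
width: 0.0215
```

Call:
arm_command(commands="2 0 0 0 0 0 0; 2 0 0 0 0 0 0; 1 -4 0 0 0 0 0; 1 -3 0 0 0 0 0; 0 0 0 0 0 0 0")

```text
time: 25.25
tool_pos: [0.5245, -0.0151, 0.0436]
ee_rot: [3.134, 0.012, -0.007]
wrist_force: [-1.8, -0.0, 3.6]
width: 0.0219
```

Call:
arm_command(commands="0 -3 -1 0.4 0.5 0 0; 1 -3 0 0 0 0 0; 1 -3 0 0 0 0 0; 1 -3 0 0 0 0 0; 0 0 0 0 0 0 0")

```text
time: 25.88
tool_pos: [0.5246, -0.0109, 0.0433]
ee_rot: [3.124, 0.01, -0.011]
wrist_force: [-2.1, -0.6, 2.5]
width: 0.0215
```

Call:
arm_command(commands="1 -5 0 0.7 0.4 0 0; 0 -5 0 0 0 0 0; 0 -5 0 0 0 0 0")

```text
time: 26.25
tool_pos: [0.5241, -0.0093, 0.0426]
ee_rot: [3.109, 0.006, -0.015]
wrist_force: [-1.8, -13.4, 0.3]
width: 0.0216
```

Call:
arm_command(commands="0 -1 0 1.8 0.3 -0.4 0; 0.5 -2 0 0 0 0 0; 0 0 0 0 0 0 0.32; 0 0 0 0 0 0 0.32; 0 0 -10 0 0 0 0.32; 0 0 -40 0 0 0 0.32; 0 0 -50 0 0 0 0.32; 0 0 -50 0 0 0 0.5; 0 0 0 0 0 0 0.5; 0 0 0 0 0 0 0.5")

```text
time: 27.5
tool_pos: [0.5267, -0.0049, 0.1998]
ee_rot: [3.141, -0.007, -0.005]
wrist_force: [-0.4, -0.1, -0.6]
width: 0.0467
```

Run:
```python
from h import *
w=snapshot("wrist");go([.52,-.31,.2],-.4)
np.save("w9.npy",w,allow_pickle=True)
a=w["img"][90:215,150:350]
save("w9.png",cv2.resize(a,(800,500),interpolation=cv2.INTER_CUBIC))
```

```text
at 27.55 [ 0.527  -0.0049  0.2001] [179.9  -0.5  -0.3] F [0.3 0.3 0.5] w 0.0468 | shift [ -5.3 305.1   0.4] turn [ 0.1 -0.5  0.1]
```

View pics/w9.png

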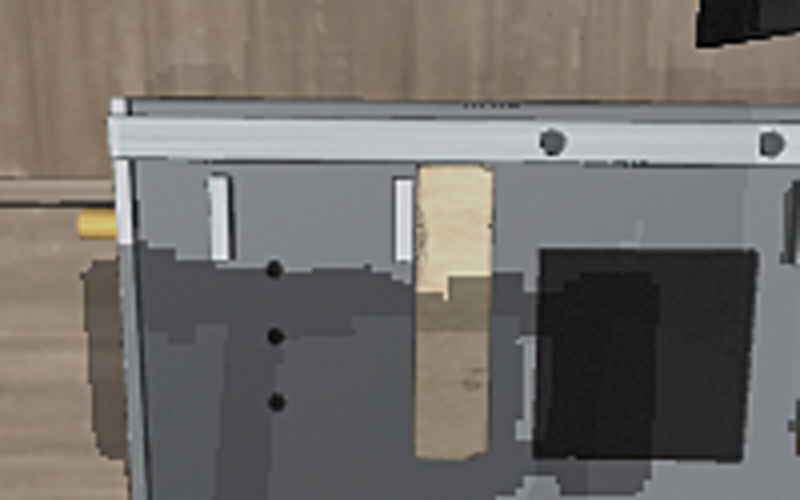

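Call:
arm_command(commands="2 53 0 0 0 0 0.5; 2 53 0 0 0 0 0.5; 2 53 0 0 0 0 0.5; 2 53 0 0 0 0 0.5; 2 53 0 0 0 0 0.5; 2 53 0 0 0 0 0.5; 2 53 0 0 0 0 0.5; 2 50 0 0 0 0 0.5; 0 0 0 0 0 -10.5 0.5; 0 0 0 0 0 -10.5 0.5; 0 0 0 0 0 -10.5 0.5; 0 0 0 0 0 -10.5 0.5")

```text
time: 29.05
tool_pos: [0.5353, -0.4329, 0.1686]
ee_rot: [-3.105, -0.002, 0.753]
wrist_force: [1.2, -0.4, -0.6]
width: 0.047
```

Call:
arm_command(commands="0 0 15 0 0 -10.5 0.5; 0 0 15 0 0 -10.5 0.5; 0 0 15 0 0 -10.5 0.5; 0 0 15 0 0 -10.5 0.5; 0 0 15 0 0 -10.5 0.5; 0 0 15 0 0 -10.5 0.5; 0 0 0 0 0 0 0.5; 0 0 0 0 0 0 0.5")

```text
time: 30.05
tool_pos: [0.5275, -0.4235, 0.0587]
ee_rot: [-3.115, -0.059, 1.873]
wrist_force: [0.1, 0.4, 0.9]
width: 0.0467
```

```bash
cat > seg.py <<'E'
from h import *
w=snapshot("wrist");grasp([.540,-.416],105.3,z=.08)
im=w["img"].astype(int);d=im[:,:,2]-im[:,:,0]
for c,uv in tip("blank_1_center",w): print(c,uv.round(),plane(w,uv,.0065))
pr=proj(w,[.540,-.416,.013]);print("expected",pr)
hsv=cv2.cvtColor(w["img"],cv2.COLOR_BGR2HSV)
x,y=pr.astype(int)
print("at centre",hsv[y,x],w["img"][y,x])
g=cv2.cvtColor(w["img"],cv2.COLOR_BGR2GRAY)
for r in range(y-36,y+45,8): print(r,g[r,x-28:x+28:2].tolist(),d[r,x-28:x+28:2].tolist())
E
python3 seg.py
```

```text
grasp [ 0.5447 -0.4334  0.08  ]
at 30.1 [ 0.5274 -0.4234  0.0585] [-178.5   -3.4  107.3] F [ 0.4 -0.1  0. ] w 0.0472 | shift [-13.4  13.  -22.6] turn [-1.6 -3.4  2.1]
expected [276.40908275 208.80597093]
at centre [ 18  53 125] [ 99 115 125]
172 [92, 96, 97, 98, 98, 97, 95, 79, 121, 125, 130, 128, 132, 132, 129, 129, 128, 123, 129, 132, 133, 73, 97, 98, 100, 94, 98, 102] [18, 18, 20, 20, 18, 19, 19, 16, 25, 28, 30, 30, 31, 30, 28, 29, 31, 31, 31, 31, 30, 13, 18, 17, 19, 18, 19, 18]
180 [86, 86, 101, 97, 97, 97, 97, 96, 94, 105, 132, 132, 128, 125, 131, 134, 131, 127, 128, 128, 117, 83, 100, 96, 93, 100, 101, 101] [17, 16, 20, 19, 18, 19, 18, 20, 23, 24, 31, 30, 31, 31, 29, 30, 30, 30, 30, 30, 27, 16, 19, 18, 18, 19, 18, 17]
188 [88, 89, 88, 88, 86, 87, 100, 78, 126, 126, 131, 132, 134, 132, 132, 133, 132, 136, 136, 136, 120, 87, 97, 100, 103, 100, 98, 97] [16, 17, 16, 16, 18, 15, 20, 17, 30, 30, 29, 30, 30, 28, 29, 29, 29, 28, 28, 28, 23, 17, 17, 17, 17, 19, 19, 17]
196 [87, 87, 87, 86, 88, 85, 82, 63, 108, 128, 128, 129, 130, 130, 133, 133, 136, 137, 136, 139, 120, 83, 99, 88, 88, 8
[... 1108 characters left out ...]
7, 87, 84, 102, 112, 113, 112, 112, 114, 114, 116, 117, 115, 116, 114, 116, 77, 72, 76, 14, 19, 16, 18, 46] [16, 15, 15, 15, 15, 16, 16, 24, 26, 26, 27, 26, 27, 26, 24, 25, 25, 25, 25, 24, 16, 15, 16, -3, 0, 0, -1, -2]
244 [77, 70, 77, 83, 83, 80, 79, 110, 117, 117, 117, 117, 117, 115, 117, 116, 118, 119, 119, 106, 130, 129, 135, 4, 17, 18, 17, 19] [16, 14, 17, 15, 16, 16, 16, 25, 25, 25, 25, 25, 25, 25, 25, 26, 26, 25, 24, 24, 26, 26, 28, -2, 0, -1, -1, -2]
252 [45, 44, 45, 43, 44, 48, 80, 114, 118, 116, 115, 116, 111, 204, 194, 199, 197, 195, 194, 142, 132, 132, 134, 143, 1, 17, 15, 18] [8, 8, 7, 8, 8, 9, 17, 26, 24, 25, 25, 24, 24, 43, 41, 35, 36, 39, 45, 33, 27, 28, 27, 29, -2, 0, 0, -2]
```

Call:
arm_command(commands="-13 13 -20 -1.6 -3.4 2.1 0.5; 0 0 0 0 0 0 0.5; 0 0 0 0 0 0 0.5")

```text
time: 30.52
tool_pos: [0.545, -0.4336, 0.0793]
ee_rot: [3.14, 0.003, 1.835]
wrist_force: [-0.5, -0.6, 0.6]
width: 0.0467
```

```bash
cat > seg.py <<'E'
from h import *
import sys
bx,by,yaw=map(float,sys.argv[1:4])
w=snapshot("wrist")
d=w["img"][:,:,2].astype(int)-w["img"][:,:,0]
m=cv2.morphologyEx(((d>22)*255).astype(np.uint8),cv2.MORPH_OPEN,np.ones((5,5)))
n,l,st,ce=cv2.connectedComponentsWithStats(m)
pr=proj(w,[bx,by,.013]);k=l[int(pr[1]),int(pr[0])];print("expected",pr,"comp",k,st[k],ce[k])
c=cv2.findContours((l==k).astype(np.uint8),0,1)[0][0]
c=cv2.undistortPoints(c.astype(float),w["camera_matrix"],None)[:,0]
P=np.array([plane(w,w["camera_matrix"][:2,:2]@q+w["camera_matrix"][:2,2],.013)[:2] for q in c])
r=cv2.minAreaRect((P*1000).astype(np.float32));print(r)
grasp([bx,by],yaw,z=.003)
save("seg.png",cv2.resize(w["img"],None,fx=1.5,fy=1.5))
E
python3 seg.py .540 -.416 105.3
```

```text
expected [257.10015869 181.89043783] comp 8 [ 243  131   36   99 2411] [256.85815015 180.51762754]
((543.3106079101562, -415.3453369140625), (29.73417091369629, 87.537353515625), 16.070512771606445)
grasp [ 0.5447 -0.4334  0.003 ]
at 30.575 [ 0.5453 -0.4338  0.0797] [179.9   0.2 105.1] F [ 0.1  0.3 -0.1] w 0.047 | shift [ 0.9 -0.6 76.7] turn [ 0.1  0.2 -0.2]
```

Call:
arm_command(commands="1 0 0 0 0 -0.3 0.5; 0 0 30 0 0 0 0.5; 0 0 30 0 0 0 0.5; 0 0 10 0 0 0 0.5; 0 0 4 0 0 0 0.5; 0 0 0 0 0 0 0.5; 0 0 0 0 0 0 0.5")

```text
time: 31.45
tool_pos: [0.5451, -0.4338, 0.0051]
ee_rot: [3.139, 0.005, 1.841]
wrist_force: [-0.6, 0.1, -0.2]
width: 0.0471
```

Call:
arm_command(commands="0 0 2 0 0 0 0.5; 0 0 0 0 0 0 0; 0 0 0 0 0 0 0; 0 0 0 0 0 0 0; 0 0 0 0 0 0 0")

```text
time: 32.08
tool_pos: [0.5461, -0.4348, 0.0054]
ee_rot: [3.137, 0.008, 1.841]
wrist_force: [-0.2, 0.0, 0.2]
width: 0.0215
```

Call:
arm_command(commands="0 0 -50 0 0 0 0; 0 0 -60 0 0 0 0; 0 0 -45 0 0 10.5 0; 0 0 -25 0 0 10.5 0; 0 0 0 0 0 10.5 0; 0 0 0 0 0 10.5 0; 0 0 0 0 0 10.5 0; 0 0 0 0 0 10.5 0; 0 0 0 0 0 10.5 0; 0 0 0 0 0 10.5 0; 0 0 0 0 0 10.5 0; 0 0 0 0 0 10.5 0")

```text
time: 33.58
tool_pos: [0.5439, -0.4326, 0.1887]
ee_rot: [3.139, -0.003, -0.036]
wrist_force: [-0.1, 0.8, -0.2]
width: 0.0221
```

Run:
```python
from h import *
go([.510,.034,.19],-.4)
```

```text
at 33.575 [ 0.5439 -0.4326  0.1887] [179.8  -0.2  -2.1] F [-0.1  0.8 -0.2] w 0.0221 | shift [ -50.8 -465.    -2.8] turn [ 0.2 -0.2 -1.7]
```

Call:
arm_command(commands="0 0 0 0.2 -0.2 -1.7 0; -4 -51 0 0 0 0 0; -4 -51 0 0 0 0 0; -4 -51 0 0 0 0 0; -4 -51 0 0 0 0 0; -4 -51 0 0 0 0 0; -4 -51 0 0 0 0 0; -4 -51 0 0 0 0 0; -4 -51 0 0 0 0 0; -4 -50 0 0 0 0 0; 0 0 0 0 0 0 0; 0 0 0 0 0 0 0")

```text
time: 35.08
tool_pos: [0.4991, 0.0381, 0.1881]
ee_rot: [-3.137, 0.001, 0.044]
wrist_force: [0.3, -1.1, -0.7]
width: 0.0214
```

Run:
```python
from h import *
go([.510,.034,.06],-.4)
```

```text
at 35.075 [0.4991 0.0381 0.1881] [-1.797e+02  1.000e-01  2.500e+00] F [ 0.3 -1.1 -0.7] w 0.0214 | shift [ 10.8   5.2 128. ] turn [-0.3  0.1  2.9]
```

Call:
arm_command(commands="10 2 0 -0.3 0 2.9 0; 0 0 0 0 0 0 0; 0 0 40 0 0 0 0; 0 0 40 0 0 0 0; 0 0 30 0 0 0 0; 0 0 0 0 0 0 0; 0 0 0 0 0 0 0")

```text
time: 35.95
tool_pos: [0.5108, 0.0287, 0.0775]
ee_rot: [3.139, -0.002, -0.008]
wrist_force: [-0.6, -0.4, -0.2]
width: 0.0215
```

Run:
```python
from h import *
go([.512,.034,.049],-.4)
w=snapshot("wrist")
print(proj(w,[.570,.050,.05]))
edges(w,[proj(w,[.574,.050,.05]),proj(w,[.564,.05,.05])])
edges(w,[proj(w,[.53,.034,.07])],26)
print(plane(w,(219,200),.05),plane(w,(221,200),.05))
```

```text
at 35.95 [0.5108 0.0287 0.0775] [ 1.799e+02 -1.000e-01 -5.000e-01] F [-0.6 -0.4 -0.2] w 0.0215 | shift [ 1.1 -5.4 28.5] turn [ 0.1 -0.1 -0.1]
[226.23592555 137.61583279]
(212, 131) [135, 135, 134, 134, 165, 210, 206, 205, 207, 211, 214, 174, 49, 80, 144, 136, 135, 134, 134, 135, 135, 134, 135, 135, 135, 136, 134, 76] [-8, -8, -7, -7, -7, -11, -10, -7, -3, 0, -1, -10, -2, -3, -8, -7, -6, -7, -7, -7, -7, -7, -7, -8, -7, -7, -7, -5]
(212, 146) [134, 134, 134, 130, 119, 193, 203, 202, 206, 208, 213, 189, 99, 52, 143, 135, 134, 132, 133, 133, 133, 132, 133, 135, 131, 73, 151, 168] [-8, -8, -8, -8, -7, -9, -11, -10, -10, -6, -1, -11, -5, -1, -8, -7, -7, -7, -6, -7, -7, -7, -7, -9, -10, 12, 41, 43]
(223, 199) [77, 77, 77, 79, 77, 78, 78, 78, 78, 77, 77, 77, 78, 77, 77, 76, 79, 92, 103, 113, 109, 109, 110, 112, 113, 114, 114, 113, 113, 112, 112, 110, 110, 110, 111, 109, 108, 109, 109, 111, 110, 111, 112, 109, 111, 112, 115, 115, 115, 111, 96, 69] [-3, -4, -4, -4, -4, -3, -4, -4, -4, -5, -4, -5, -4, -4, -4, -7, -5, 28, 28, 28, 27, 27, 27, 28, 28, 27, 27, 28, 28, 26, 27, 27, 28, 28, 26, 28, 29, 28, 27, 28, 27, 27, 28, 27, 27, 28, 27, 26, 25, 27, 26, 10]
[0.5244 0.057  0.05  ] [0.5244 0.0555 0.05  ]
```

Call:
arm_command(commands="1 -5 10 0 0 0 0; 0 0 12 0 0 0 0; 0 0 6 0 0 0 0; 0 0 2 0 0 0 0; 0 0 0 0 0 0 0; 0 0 0 0 0 0 0")

```text
time: 36.75
tool_pos: [0.5139, 0.034, 0.0484]
ee_rot: [3.139, -0.007, -0.007]
wrist_force: [1.2, -0.3, -1.2]
width: 0.0212
```

Call:
arm_command(commands="0 0 2 0 -0.3 0 0; 2 0 1.5 0 0 0 0; 4 0 0 0 0 0 0; 3 0 0 0 0 0 0; 2 0 0 0 0 0 0; 2 0 0 0 0 0 0; 2 0 0 0 0 0 0; 0 0 0 0 0 0 0")

```text
time: 37.75
tool_pos: [0.5235, 0.034, 0.0431]
ee_rot: [3.139, 0.015, -0.008]
wrist_force: [-2.9, 0.7, 2.0]
width: 0.0214
```

Call:
arm_command(commands="0 -4 -1 0 0.6 0 0; 1 -4 0 0.4 0.3 0 0; 1 -4 0 0.4 0 0 0; 1 -4 0 0.4 0 0 0; 1 -4 0 0.4 0 0 0")

```text
time: 38.38
tool_pos: [0.5236, 0.0417, 0.0424]
ee_rot: [3.141, 0.008, -0.013]
wrist_force: [-5.1, -10.6, 1.4]
width: 0.0215
```

Call:
arm_command(commands="0.5 -1 0 0 0.3 -0.4 0; 0.5 -2 0 0 0 0 0; 0 0 0 0 0 0 0.32; 0 0 0 0 0 0 0.32; 0 0 -10 0 0 0 0.32; 0 0 -40 0 0 0 0.32; 0 0 -50 0 0 0 0.32; 0 0 -50 0 0 0 0.5; 0 10 -10 0 0 0 0.5; 0 40 0 0 0 0 0.5; 0 40 0 0 0 0 0.5; 0 0 0 0 0 0 0.5")

```text
time: 39.88
tool_pos: [0.5271, -0.0473, 0.2107]
ee_rot: [3.14, -0.01, -0.003]
wrist_force: [-0.6, -0.5, -0.3]
width: 0.0468
```

Run:
```python
from h import *
w=snapshot("wrist");go([.52,-.07,.2],-.4)
np.save("w10.npy",w,allow_pickle=True)
t=snapshot("top");np.save("t10.npy",t,allow_pickle=True)
a=cv2.resize(w["img"][95:215,90:350],(800,370),interpolation=cv2.INTER_CUBIC)
b=cv2.resize(t["img"][130:240,130:370],(500,229),interpolation=cv2.INTER_CUBIC)
o=np.zeros((600,800,3),np.uint8);o[:370]=a;o[370:599,:500]=b
save("w10.png",o)
```

```text
at 39.925 [ 0.5271 -0.046   0.2106] [ 1.8e+02 -6.0e-01 -1.0e-01] F [-0.3  0.5 -0.9] w 0.0473 | shift [-7.2 24.  10.6] turn [ 0.  -0.6  0.3]
```

View pics/w10.png

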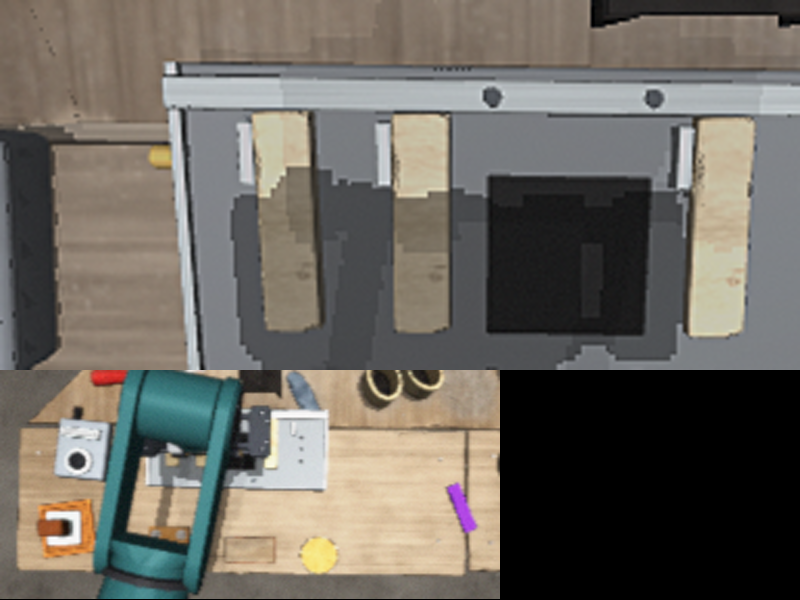

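Run:
```python
from h import *
for f,y,b in(("w6",-.115,-.126),("w9",0,-.011),("w10",.052,.041),("w10",0,-.011),("w10",-.115,-.126)):
    w=np.load(f+".npy",allow_pickle=True).item()
    print(f,y)
    for x in(.578,.566):
        u=proj(w,[x,y,.05]);g=w["img"][int(u[1]),int(u[0])-9:int(u[0])+9].astype(int);print(int(u[0])-9,g.mean(1).astype(int).tolist(),(g[:,2]-g[:,0]).tolist())
    u=proj(w,[.584,b,.053]);g=w["img"][int(u[1])-9:int(u[1])+7,int(u[0])].astype(int);print("fence",int(u[1])-9,g.mean(1).astype(int).tolist(),(g[:,2]-g[:,0]).tolist())
```

```text
w6 -0.115
241 [128, 129, 129, 123, 107, 212, 204, 205, 204, 110, 122, 175, 184, 181, 180, 180, 181, 181] [-7, -7, -7, -8, -4, -5, -2, 0, -2, -7, 36, 44, 41, 40, 41, 41, 39, 40]
241 [129, 130, 130, 56, 90, 213, 200, 202, 201, 104, 101, 139, 151, 186, 181, 178, 179, 178] [-6, -6, -7, -3, -3, -8, -6, -5, -3, -8, 32, 35, 36, 42, 42, 42, 42, 42]
fence 123 [187, 187, 187, 185, 179, 183, 187, 188, 184, 60, 155, 183, 185, 185, 182, 181] [-8, -10, -8, -8, -9, -9, -8, -9, -10, -3, 43, 42, 36, 33, 37, 38]
w9 0
243 [132, 132, 132, 133, 126, 91, 221, 209, 210, 209, 108, 141, 175, 178, 181, 183, 187, 188] [-8, -7, -6, -6, -8, -3, -4, -2, -2, -3, 0, 40, 46, 46, 47, 46, 43, 41]
243 [132, 130, 132, 131, 125, 92, 219, 208, 209, 209, 85, 136, 124, 152, 182, 185, 184, 185] [-7, -8, -8, -7, -6, -3, -9, -8, -6, -4, -2, 40, 32, 39, 43, 45, 46, 44]
fence 123 [196, 198, 194, 195, 193, 194, 198, 97, 145, 191, 192, 191, 190, 186, 186, 188] [-10, -10, -9, -9, -10, -11, -12, -9, 40, 42, 38, 35, 39, 42, 40, 39]
w10 0.052
162 [133, 134, 134, 134, 127, 118, 206, 202, 199, 182, 174, 177, 185, 187, 189, 189, 188, 190
[... 701 characters left out ...]
, -9, -5, -10, 18, 33, 36, 44, 45, 45, 43, 42]
fence 124 [185, 183, 183, 182, 183, 187, 159, 54, 169, 185, 186, 185, 181, 182, 183, 185] [-9, -9, -9, -9, -9, -10, -11, 5, 42, 42, 34, 35, 40, 39, 38, 35]
w10 -0.115
306 [125, 126, 63, 52, 75, 203, 208, 204, 196, 122, 70, 167, 183, 183, 181, 179, 182, 180] [-7, -7, -4, -3, -3, -8, 0, -5, -12, -5, 21, 39, 44, 39, 41, 43, 38, 40]
306 [136, 136, 58, 59, 151, 213, 201, 200, 189, 59, 123, 151, 150, 185, 182, 178, 179, 179] [-7, -7, -2, -2, -6, 0, -4, -13, -12, 23, 31, 38, 37, 43, 41, 44, 44, 42]
fence 123 [183, 178, 180, 180, 176, 175, 182, 181, 182, 69, 146, 186, 185, 185, 182, 180] [-10, -9, -8, -9, -9, -9, -9, -9, -11, -3, 40, 41, 37, 34, 38, 40]
```

Call:
arm_command(commands="-21 -46 -5 0 -0.5 0 0.5; -21 -46 -5 0 0 0 0.6; -21 -46 -5 0 0 0 0.7; -21 -46 0 0 0 0 0.75; -21 -46 0 0 0 0 0.75; -21 -42 0 0 0 0 0.75; 0 0 0 0 0 0 0.75; 0 0 0 0 0 0 0.75")

```text
time: 40.98
tool_pos: [0.392, 0.2423, 0.2222]
ee_rot: [-3.137, 0.005, 0.013]
wrist_force: [-0.7, 0.2, 0.2]
width: 0.0705
```

Run:
```python
from h import *
go([.397,.230,.2],-.4)
w=snapshot("wrist");np.save("w11.npy",w,allow_pickle=True);save("w11.png",w["img"],1.5)
for q in("tamper_grip","tamper_foot","rest_floor","jog_top"):
  for c,uv in tip(q,w): print(q,c,(uv*1.5).round(),plane(w,uv,.072),plane(w,uv,.005),plane(w,uv,.062))
```

```text
at 40.975 [0.392  0.2423 0.2222] [-179.7    0.3    0.7] F [-0.7  0.2  0.2] w 0.0705 | shift [ 4.9 12.4 22.2] turn [-0.3  0.3  1.1]
tamper_grip 0.58 [399. 272.] [0.3918 0.2332 0.072 ] [0.3768 0.2314 0.005 ] [0.3896 0.233  0.062 ]
tamper_foot 0.88 [402. 254.] [0.406  0.2307 0.072 ] [0.3939 0.2284 0.005 ] [0.4042 0.2304 0.062 ]
rest_floor 0.17 [403. 248.] [0.4108 0.2301 0.072 ] [0.3996 0.2277 0.005 ] [0.4091 0.2298 0.062 ]
jog_top 0.63 [448. 109.] [0.5103 0.201  0.072 ] [0.5194 0.1926 0.005 ] [0.5117 0.1997 0.062 ]
```

View pics/w11.png

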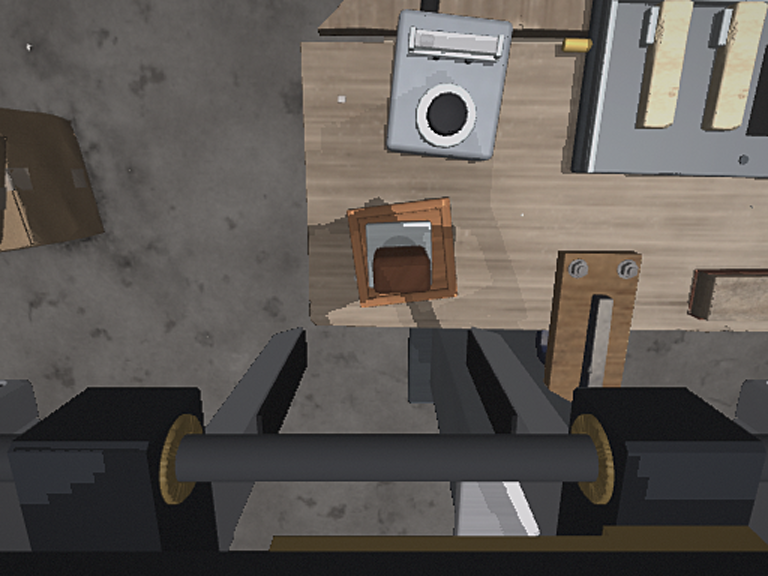

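Run:
```python
from h import *
w=np.load("w11.npy",allow_pickle=True).item();im=w["img"]
for r in range(140,202,3): print(r,[f"{a[2]},{a[1]},{a[0]}" for a in im[r,236:306:4].tolist()])
for u,z in[((366,225),.017),((432,222),.017),((375,250),.097),((430,248),.097),((348,212),.009),((447,198),.009),((457,295),.009),((362,306),.009),((448,115),.062)]: print(u,z,plane(w,np.array(u)/1.5,z))
```

```text
140 ['140,94,66', '93,65,47', '92,65,46', '94,67,48', '96,69,49', '97,69,49', '93,67,48', '169,118,84', '171,120,84', '172,120,86', '141,99,70', '122,86,61', '123,86,62', '150,104,73', '147,103,72', '160,113,78', '108,92,78', '139,124,109']
143 ['89,63,46', '97,69,49', '102,71,53', '100,71,50', '85,61,44', '76,55,39', '78,56,41', '157,110,77', '148,103,74', '154,109,76', '160,112,79', '160,112,79', '157,110,77', '157,111,77', '158,110,77', '164,115,81', '125,97,75', '143,129,114']
146 ['96,67,48', '91,65,47', '90,63,46', '93,66,47', '97,68,48', '98,70,50', '97,68,49', '103,72,50', '168,115,79', '169,115,79', '167,113,76', '170,115,78', '139,99,70', '167,115,82', '168,118,83', '168,117,83', '145,102,73', '133,119,104']
149 ['97,69,50', '98,69,49', '67,64,62', '83,87,91', '95,99,102', '102,106,109', '109,114,117', '113,117,119', '122,129,131', '218,224,229', '229,229,232', '229,228,230', '229,227,230', '177,120,79', '181,127,89', '175,121,86', '146,101,73', '143,129,114']
152 ['96,67,48', '98,70,50', '114,121,125', '124,128,131', '125,129,131', '125,129,131', '124,128,130', '123,127,12
[... 3614 characters left out ...]
77,55', '110,77,55', '110,76,55', '110,78,54', '110,76,53', '108,73,48', '188,147,118']
200 ['91,81,72', '100,67,44', '182,127,89', '167,117,84', '169,118,84', '168,118,83', '157,108,77', '162,112,78', '167,116,81', '104,72,50', '109,76,52', '95,70,53', '71,65,58', '157,141,125', '157,141,125', '154,140,126', '155,141,125', '139,125,110']
(366, 225) 0.017 [0.4216 0.2613 0.017 ]
(432, 222) 0.017 [0.4249 0.2033 0.017 ]
(375, 250) 0.097 [0.4133 0.251  0.097 ]
(430, 248) 0.097 [0.4152 0.2121 0.097 ]
(348, 212) 0.009 [0.432  0.2778 0.009 ]
(447, 198) 0.009 [0.4453 0.1901 0.009 ]
(457, 295) 0.009 [0.3564 0.1765 0.009 ]
(362, 306) 0.009 [0.3445 0.2655 0.009 ]
(448, 115) 0.062 [0.5074 0.1992 0.062 ]
```

Run:
```python
from h import *
w=np.load("w11.npy",allow_pickle=True).item()
print(plane(w,(268.3,182.8),.097),[plane(w,u,.097) for u in((251,172),(286,171),(286,193.5),(251,194))])
go([.3943,.2310,.15],3)
```

```text
[0.3959 0.2312 0.097 ] [array([0.4075, 0.2499, 0.097 ]), array([0.4091, 0.2126, 0.097 ]), array([0.3843, 0.2117, 0.097 ]), array([0.3832, 0.2497, 0.097 ])]
at 41.225 [0.393  0.2411 0.2225] [-179.7    0.3    0.5] F [0.3 0.5 0.1] w 0.0705 | shift [ 1.6 10.4 72.4] turn [-0.3  0.3 -2.5]
```

Call:
arm_command(commands="2.5 10.5 0 -0.3 0.3 -2.5 0.75; 0 0 0 0 0 0 0.75; 0 0 40 0 0 0 0.75; 0 0 40 0 0 0 0.75; 0 0 40 0 0 0 0.75; 0 0 35 0 0 0 0.75; 0 0 8 0 0 0 0.75; 0 0 0 0 0 0 0.75; 0 0 0 0 0 0 0.75")

```text
time: 42.35
tool_pos: [0.4013, 0.2293, 0.059]
ee_rot: [-3.137, -0.008, 0.039]
wrist_force: [-0.2, -0.3, -0.2]
width: 0.0711
```

Run:
```python
from h import *
go([.3955,.231,.053],3)
```

```text
at 42.35 [0.4013 0.2293 0.059 ] [-179.7   -0.5    2.2] F [-0.2 -0.3 -0.2] w 0.0711 | shift [-5.7 -1.9  6. ] turn [-0.3 -0.5 -0.8]
```

Call:
arm_command(commands="-5.5 -2 4 -0.3 -0.5 -0.8 0.75; 0 0 2 0 0 0 0.75; 0 0 0 0 0 0 0.75")

```text
time: 42.72
tool_pos: [0.3973, 0.2322, 0.0557]
ee_rot: [-3.14, -0.004, 0.054]
wrist_force: [-1.2, 0.1, 0.0]
width: 0.0709
```

Run:
```python
from h import *
go([.3955,.231,.053],3)
```

```text
at 42.725 [0.3973 0.2322 0.0557] [-179.9   -0.2    3.1] F [-1.2  0.1  0. ] w 0.0709 | shift [-1.9  1.1  2.7] turn [-0.1 -0.2  0.1]
```

Good. Close.

Call:
arm_command(commands="-1 1 2.5 0 -0.2 0 0.75; 0 0 0 0 0 0 0.5; 0 0 0 0 0 0 0; 0 0 0 0 0 0 0; 0 0 0 0 0 0 0; 0 0 0 0 0 0 0; 0 0 0 0 0 0 0")

```text
time: 43.6
tool_pos: [0.3965, 0.2315, 0.0533]
ee_rot: [-3.14, -0.001, 0.054]
wrist_force: [-0.8, 0.5, -0.0]
width: 0.0415
```

Call:
arm_command(commands="0 0 -20 0 0 0 0; 0 0 -40 0 0 0 0; 0 0 -40 0 0 0 0; 16 44 0 0 0 0 0; 16 44 0 0 0 0 0; 16 44 0 0 0 0 0; 16 44 0 0 0 0 0; 16 44 0 0 0 0 0; 16 44 0 0 0 0 0; 14 40 0 0 0 0 0; 0 0 0 0 0 0 0; 0 0 0 0 0 0 0")

```text
time: 45.1
tool_pos: [0.5189, -0.0775, 0.1437]
ee_rot: [3.139, 0.024, 0.056]
wrist_force: [-0.4, -0.7, -3.0]
width: 0.0418
```

Run:
```python
from h import *
w=np.load("w10.npy",allow_pickle=True).item()
quad(w,[(90+u/3.077,95+v/3.083) for u,v in[(487,177),(650,178),(643,334),(487,334)]],.04)
w=snapshot("wrist");t=snapshot("top");s=snapshot("side")
for n,c in(("w",w),("t",t),("s",s)):
  for q in("land","tamper_foot","tamper_grip"):
    for cf,uv in tip(q,c): print(n,q,cf,uv.round(1),plane(c,uv,.04 if q=="land" else (.107 if q=="tamper_foot" else .17)))
go([.529,-.068,.12],-.4)
```

```text
[ 0.5284 -0.0682] L 0.0639 W 0.0637 axis deg -90.4
w tamper_foot 0.67 [259.8 209.4] [ 0.5211 -0.0793  0.107 ]
w tamper_grip 0.78 [254.1 247.4] [ 0.5198 -0.0755  0.17  ]
t land 0.86 [243.3 170.5] [ 0.5216 -0.0687  0.04  ]
t tamper_foot 0.61 [243.5 169.5] [ 0.5188 -0.0742  0.107 ]
t tamper_foot 0.54 [242.2 164.9] [ 0.5343 -0.0695  0.107 ]
t tamper_grip 0.54 [242.4 167.3] [ 0.5198 -0.075   0.17  ]
s land 0.65 [270.9 191.8] [ 0.5262 -0.0707  0.04  ]
s land 0.28 [263.  168.2] [0.5437 0.0574 0.04  ]
s tamper_foot 0.7 [272.7 177.7] [ 0.5256 -0.0848  0.107 ]
s tamper_grip 0.63 [274.9 163.7] [ 0.5255 -0.0999  0.17  ]
at 45.7 [ 0.5197 -0.0776  0.1448] [179.8   1.2   3.3] F [ 0.5 -0.1 -2.8] w 0.0418 | shift [10.4 -9.1 24.6] turn [0.3 1.2 3.7]
```

Call:
arm_command(commands="10 -9 0 0.3 1.2 3.7 0; 0 0 0 0 0 0 0; 0 0 30 0 0 0 0; 0 0 10 0 0 0 0; 0 0 0 0 0 0 0; 0 0 0 0 0 0 0")

```text
time: 46.45
tool_pos: [0.5297, -0.0692, 0.1057]
ee_rot: [3.14, -0.002, -0.006]
wrist_force: [-0.4, -0.5, -2.9]
width: 0.0416
```

Run:
```python
from h import *
go([.529,-.068,.09],-.4)
```

```text
at 46.45 [ 0.5297 -0.0692  0.1057] [ 1.799e+02 -1.000e-01 -4.000e-01] F [-0.4 -0.5 -2.9] w 0.0416 | shift [-0.7 -1.3 15.7] turn [ 0.1 -0.1  0. ]
```

Call:
arm_command(commands="-0.5 -2 8 0 0 0 0; 0 0 6 0 0 0 0; 0 0 3 0 0 0 0; 0 0 0 0 0 0 0; 0 0 0 0 0 0 0")

```text
time: 47.08
tool_pos: [0.5302, -0.0674, 0.0893]
ee_rot: [3.139, -0.005, -0.006]
wrist_force: [-0.1, -0.0, -3.0]
width: 0.0419
```

Run:
```python
from h import *
go([.529,-.068,.0883],-.4)
w=snapshot("wrist");im=w["img"].mean(2).astype(int)
a=proj(w,[.5285+.031,-.068,.04]);print("land far edge at z.04, foot top far edge z.052",a,proj(w,[.5285+.029,-.068,.052]))
print(im[int(a[1])-12:int(a[1])+14,int(a[0])])
for x in(.550,.545):
  l=proj(w,[x,-.036,.04]);r=proj(w,[x,-.1,.04]);print(l,r,"foot",proj(w,[x,-.039,.052]),proj(w,[x,-.097,.052]));print(im[int(l[1]),int(l[0])-8:int(l[0])+12],im[int(r[1]),int(r[0])-12:int(r[0])+9])
```

```text
at 47.075 [ 0.5302 -0.0674  0.0893] [179.9  -0.3  -0.4] F [-0.1 -0.  -3. ] w 0.0419 | shift [-1.2  0.6  1. ] turn [ 0.1 -0.3  0. ]
land far edge at z.04, foot top far edge z.052 [257.69627452 173.60238873] [257.75672103 179.06220693]
[124 123 123 124 124 123 123 123 124 125 135  51  35  40  21  40  65  65
  93 105 115 112 115 116 118 114]
[218.32943383 185.41612393] [297.21742955 184.86057319] foot [220.21721926 188.86221571] [295.42342603 188.33264523]
[ 75  76  75  76  77  75  76  77  54  35 106 113 121 118 119 117 117 117
 118 117] [114 114 115 114 113 113 114 114 117 101  61  16  25  52  79  75  75  76
  75  75  75]
[218.57526917 191.39422536] [297.05125263 190.8416701 ] foot [220.46538675 195.13024304] [295.25851764 194.60367519]
[ 75  75  74  75  76  76  76  76  74  28 100 113 121 118 119 118 117 118
 119 118] [116 115 116 116 115 114 115 116 116 102  33  20  29  64  78  75  75  76
  74  74  75]
```

Call:
arm_command(commands="-0.5 1.5 0 0 -0.3 0 0; 0 0 2 0 0 0 0; 0 0 3 0 0 0 0; 0 0 3 0 0 0 0; 0 0 3 0 0 0 0")

```text
time: 47.75
tool_pos: [0.5303, -0.0693, 0.0822]
ee_rot: [3.138, -0.002, -0.006]
wrist_force: [-3.9, 0.5, 7.2]
width: 0.0416
```

Call:
arm_command(commands="0 0 4 0 0 0 0; 0 0 5 0 0 0 0; 0 0 5 0 0 0 0; 0 0 5 0 0 0 0")

```text
time: 48.25
tool_pos: [0.5311, -0.0691, 0.0799]
ee_rot: [3.137, -0.008, -0.005]
wrist_force: [-10.6, 2.1, 21.5]
width: 0.0421
```

Call:
arm_command(commands="-2 0 4 0 0 0 0; -1 0 4 0 0 0 0; 0 0 4 0 0 0 0; 0 0 4 0 0 0 0; 0 0 4 0 0 0 0; 0 0 4 0 0 0 0")

```text
time: 49.0
tool_pos: [0.5315, -0.0689, 0.0798]
ee_rot: [3.134, -0.023, -0.004]
wrist_force: [-8.0, 1.8, 17.0]
width: 0.0423
```

Call:
arm_command(commands="-1 0 5 0.4 -1.3 0 0; -1 0 5 0 -0.5 0 0; -1 0 5 0 -0.3 0 0; -1 0 5 0 -0.3 0 0; -1 0 5 0 -0.3 0 0; -1 0 5 0 -0.3 0 0; -1 0 5 0 -0.3 0 0; -1 0 5 0 -0.3 0 0; -1 0 5 0 -0.3 0 0; -1 0 5 0 -0.3 0 0")

```text
time: 50.25
tool_pos: [0.533, -0.069, 0.0801]
ee_rot: [3.135, 0.007, -0.003]
wrist_force: [-8.1, 2.0, 18.6]
width: 0.0419
```

Run:
```python
from h import *
o=robot.get_obs();print(o["wrist_force"],o["wrist_torque"],o["tool_pos"],o["ee_rot"])
w=snapshot("wrist");np.save("w12.npy",w,allow_pickle=True)
```

```text
[-8.09185322  2.04051383 18.64925796] [ 0.55076474  1.46579646 -0.01846612] [ 0.53297285 -0.06903467  0.08012305] [ 3.13519818e+00  7.31462143e-03 -2.94745607e-03]
```

Call:
arm_command(commands="0 0 -5 0 0 0 0; 0 0 -10 0 0 0 0; 0 0 -30 0 0 0 0; 0 0 -30 0 0 0 0; 0 0 0 0 0 0 0; 0 0 0 0 0 0 0")

```text
time: 51.05
tool_pos: [0.5332, -0.0683, 0.1534]
ee_rot: [3.136, 0.01, -0.003]
wrist_force: [-1.2, -1.2, -3.5]
width: 0.0418
```

Run:
```python
from h import *
go([.3965,.2315,.15],3.1)
w=snapshot("wrist");np.save("w13.npy",w,allow_pickle=True)
im=w["img"].mean(2).astype(int)
# foot edges in the wrist view, compare with before pressing (TCP frame)
T=robot.get_obs();p=T["tool_pos"]
for dx in(.022,.018):
  l=proj(w,[p[0]+dx,p[1]+.029,p[2]-.036]);r=proj(w,[p[0]+dx,p[1]-.029,p[2]-.036]);print(l,r,im[int(l[1]),int(l[0])-8:int(l[0])+9],im[int(r[1]),int(r[0])-8:int(r[0])+9])
f=proj(w,[p[0]+.029,p[1],p[2]-.036]);print(f,im[int(f[1])-9:int(f[1])+9,int(f[0])])
```

```text
at 51.05 [ 0.5332 -0.0683  0.1534] [179.7   0.6  -0.2] F [-1.2 -1.2 -3.5] w 0.0418 | shift [-137.5 -299.4    3.1] turn [ 0.3  0.6 -3.3]
[218.97632294 185.68255451] [295.00346828 185.33504935] [ 49  58  83  86  85  73  75  75  73  74  90 110 121 117 117 117 117] [113 112 113 112 113 112 114 100  77  73  75  74  74  75  87  70  58]
[219.17505166 190.75506003] [294.84507039 190.40411726] [ 57  82  87  85  85  85  86  85  84  82 107 120 116 116 116 117 117] [112 112 112 113 113 112 112 113  96  71  73  73  76  86  86  84  58]
[256.97355461 176.51871487] [ 27  28  24  24  26  28  26  22  26  26  25  19  65  61  81 101 113 115]
```

Call:
arm_command(commands="0 0 0 0.3 0.6 -3.3 0; -17 -44 0 0 0 0 0; -17 -44 0 0 0 0 0; -17 -44 0 0 0 0 0; -17 -44 0 0 0 0 0; -17 -44 0 0 0 0 0; -17 -44 0 0 0 0 0; -17 -40 0 0 0 0 0; 0 0 0 0 0 0 0; 0 0 0 0 0 0 0")

```text
time: 52.35
tool_pos: [0.3866, 0.2354, 0.1368]
ee_rot: [3.14, 0.024, 0.054]
wrist_force: [0.4, 0.4, -2.7]
width: 0.0421
```

Run:
```python
from h import *
go([.3975,.2315,.06],3.1)
```

```text
at 52.35 [0.3866 0.2354 0.1368] [179.9   1.4   3.1] F [ 0.4  0.4 -2.7] w 0.0421 | shift [12.5  4.4 76.5] turn [0.1 1.4 0. ]
```

Call:
arm_command(commands="10.5 4.4 0 0 1.4 0 0; 0 0 0 0 0 0 0; 0 0 30 0 0 0 0; 0 0 25 0 0 0 0; 0 0 0 0 0 0 0; 0 0 0 0 0 0 0")

```text
time: 53.1
tool_pos: [0.4019, 0.227, 0.0811]
ee_rot: [3.14, -0.005, 0.045]
wrist_force: [0.7, 0.9, -2.7]
width: 0.0416
```

Run:
```python
from h import *
go([.3975,.2315,.056],3.1)
```

```text
at 53.1 [0.4019 0.227  0.0811] [179.9  -0.3   2.6] F [ 0.7  0.9 -2.7] w 0.0416 | shift [-4.3 -4.8 25.1] turn [ 0.1 -0.3 -0.5]
```

Call:
arm_command(commands="-4.3 -4.8 0 0 -0.3 -0.5 0; 0 0 0 0 0 0 0; 0 0 12 0 0 0 0; 0 0 6 0 0 0 0; 0 0 3 0 0 0 0; 0 0 0 0 0 0 0; 0 0 0 0 0 0 0")

```text
time: 53.98
tool_pos: [0.3986, 0.2325, 0.0611]
ee_rot: [3.141, -0.004, 0.054]
wrist_force: [-0.5, 0.1, -3.7]
width: 0.0416
```

Run:
```python
from h import *
go([.3975,.2315,.053],3.1)
```

```text
at 53.975 [0.3986 0.2325 0.0611] [180.   -0.2   3.1] F [-0.5  0.1 -3.7] w 0.0416 | shift [-1.2  0.9  8.1] turn [ 0.  -0.2 -0. ]
```

Call:
arm_command(commands="-1 1 4 0 0 0 0; 0 0 3 0 0 0 0; 0 0 2 0 0 0 0; 0 0 2 0 0 0 0; 0 0 0 0 0 0 0")

```text
time: 54.6
tool_pos: [0.3984, 0.2317, 0.0537]
ee_rot: [-3.141, -0.006, 0.054]
wrist_force: [0.4, 0.1, -3.2]
width: 0.0416
```

Call:
arm_command(commands="0 0 2 0 0 0 0; 0 0 2 0 0 0 0; 0 0 0 0 0 0 0")

```text
time: 54.98
tool_pos: [0.399, 0.2319, 0.0534]
ee_rot: [-3.141, -0.008, 0.054]
wrist_force: [-0.2, 0.5, -2.3]
width: 0.0416
```

Call:
arm_command(commands="0 0 1.5 0 0 0 0; 0 0 0 0 0 0 0.6; 0 0 0 0 0 0 0.75; 0 0 0 0 0 0 0.75; 0 0 0 0 0 0 0.75; 0 0 -40 0 0 0 0.75; 0 0 -50 0 0 0 0.75; 0 0 -50 0 0 0 0.75; 0 0 -20 0 0 0 0.75; 0 0 0 0 0 0 0.75; 0 0 0 0 0 0 0.75")

```text
time: 56.35
tool_pos: [0.3975, 0.2315, 0.2145]
ee_rot: [3.142, -0.005, 0.054]
wrist_force: [-0.8, 0.4, 0.0]
width: 0.0704
```

Run:
```python
from h import *
go([.5085,.197,.15],0)
w=snapshot("wrist");np.save("w14.npy",w,allow_pickle=True)
t=snapshot("top");s=snapshot("side")
for n,c in(("w",w),("t",t),("s",s)):
  for q,z in(("tamper_grip",.072),("tamper_foot",.005),("jog_top",.062)):
    for cf,uv in tip(q,c): print(n,q,cf,uv.round(1),plane(c,uv,z))
im=w["img"].mean(2).astype(int)
hsv=cv2.cvtColor(w["img"],cv2.COLOR_BGR2HSV)
# dark jog button blob near its expected pixel
u=proj(w,[.5085,.197,.062]).astype(int);g=im[u[1]-30:u[1]+30,u[0]-30:u[0]+30];m=(g<60).astype(np.uint8)
n,l,st,ce=cv2.connectedComponentsWithStats(m);k=1+np.argmax(st[1:,4]);print("jog",st[k],plane(w,ce[k]+u-30,.062))
k=proj(w,[.3955,.231,.09]).astype(int);print("tamper px",k,[[int(x) for x in im[r,k[0]-36:k[0]+36:3]] for r in range(k[1]-24,k[1]+20,6)])
```

```text
at 56.35 [0.3975 0.2315 0.2145] [180.   -0.3   3.1] F [-0.8  0.4  0. ] w 0.0704 | shift [108.7  40.4  65. ] turn [-0.  -0.3  3.1]
w tamper_grip 0.89 [258.1 184.8] [0.3964 0.2307 0.072 ]
w tamper_foot 0.73 [257.7 172.8] [0.398  0.2312 0.005 ]
w jog_top 0.58 [292.9  81.2] [0.5105 0.1992 0.062 ]
t tamper_grip 0.45 [155.7 203.5] [0.4017 0.2301 0.072 ]
t tamper_foot 0.51 [159.5 203.1] [0.4036 0.2361 0.005 ]
t jog_top 0.64 [161.9 170.3] [0.5177 0.2142 0.062 ]
t jog_top 0.4 [209.4 167.8] [0.5279 0.0481 0.062 ]
s tamper_grip 0.55 [210.3 137.7] [0.4089 0.2521 0.072 ]
s tamper_foot 0.66 [210.5 155.9] [0.4008 0.2356 0.005 ]
s jog_top 0.5 [242.7 143.2] [0.5137 0.1955 0.062 ]
jog [ 14  16  28  29 598] [0.5083 0.2004 0.062 ]
tamper px [257 189] [[82, 87, 81, 78, 87, 138, 120, 120, 121, 121, 98, 99, 100, 98, 96, 121, 118, 117, 140, 135, 85, 86, 53, 79], [93, 94, 85, 81, 95, 132, 118, 43, 27, 29, 30, 28, 29, 30, 28, 28, 29, 39, 143, 130, 76, 77, 52, 80], [86, 86, 80, 79, 51, 135, 14, 38, 37, 35, 35, 38, 38, 35, 37, 35, 37, 38, 58, 125, 81, 81, 79, 81], [83, 82, 70, 79, 51, 134, 45, 52, 53, 54, 60, 60, 60, 57, 56, 59, 61, 60, 43, 126, 78, 78, 80, 82], [88, 85, 85, 80, 72, 127, 44, 52, 52, 52, 49, 58, 55, 58, 60, 59, 58, 57, 40, 120, 80, 80, 80, 83], [94, 90, 90, 81, 81, 132, 44, 52, 52, 50, 50, 49, 59, 59, 59, 59, 55, 56, 42, 127, 69, 70, 71, 81], [93, 93, 95, 81, 81, 78, 76, 38, 38, 35, 37, 43, 50, 53, 50, 49, 51, 48, 42, 52, 57, 58, 63, 65], [87, 86, 81, 78, 72, 125, 120, 122, 122, 123, 124, 115, 117, 122, 122, 118, 66, 81, 76, 62, 66, 142, 136, 137]]
```

Call:
arm_command(commands="0 0 0 0 -0.3 3.1 0; 37 10.5 0 0 0 0 0; 37 10.5 0 0 0 0 0; 36 10 0 0 0 0 0; 0 0 0 0 0 0 0; 0 0 40 0 0 0 0; 0 0 40 0 0 0 0; 0 0 30 0 0 0 0; 0 0 15 0 0 0 0; 0 0 0 0 0 0 0; 0 0 0 0 0 0 0")

```text
time: 58.32
tool_pos: [0.5095, 0.203, 0.0917]
ee_rot: [-3.137, -0.006, 0.002]
wrist_force: [1.3, 0.2, 0.1]
width: 0.0006
```

Run:
```python
from h import *
go([.509,.2,.07],0)
w=snapshot("wrist");print(proj(w,[.509,.2,.062]))
im=w["img"].mean(2).astype(int);u=proj(w,[.509,.2,.062]).astype(int)
for r in range(u[1]-30,u[1]+30,4): print(r,im[r,u[0]-34:u[0]+36:2].tolist())
```

```text
at 58.325 [0.5095 0.203  0.0917] [-1.797e+02 -4.000e-01  1.000e-01] F [1.3 0.2 0.1] w 0.0006 | shift [-0.7  3.1 21.7] turn [-0.3 -0.4  0.1]
[261.42346496 216.86899949]
186 [93, 93, 93, 94, 93, 94, 92, 93, 93, 92, 95, 76, 62, 65, 64, 65, 67, 70, 85, 82, 62, 62, 60, 63, 89, 93, 91, 93, 92, 92, 91, 91, 92, 92, 92]
190 [92, 94, 93, 93, 93, 93, 92, 93, 68, 63, 96, 123, 123, 120, 119, 118, 118, 116, 118, 116, 116, 116, 117, 117, 114, 59, 61, 94, 91, 93, 92, 92, 92, 91, 91]
194 [92, 92, 92, 92, 91, 94, 74, 69, 118, 118, 117, 117, 117, 119, 118, 118, 118, 117, 117, 116, 115, 115, 113, 114, 114, 113, 113, 88, 57, 95, 93, 92, 92, 90, 90]
198 [90, 92, 93, 92, 92, 63, 114, 116, 115, 116, 117, 117, 126, 74, 10, 11, 13, 10, 16, 8, 15, 38, 103, 117, 114, 113, 112, 113, 112, 61, 94, 91, 90, 90, 88]
202 [91, 92, 93, 94, 64, 114, 116, 115, 115, 117, 97, 10, 15, 23, 31, 29, 30, 28, 29, 28, 29, 24, 17, 13, 64, 115, 109, 110, 110, 111, 84, 92, 105, 104, 104]
206 [92, 92, 92, 89, 115, 116, 115, 115, 118, 40, 18, 25, 27, 28, 27, 29, 30, 30, 28, 25, 26, 26, 26, 25, 19, 22, 123, 112, 113, 113, 115, 70, 91, 9
[... 682 characters left out ...]
 76, 27, 20, 18, 81, 74, 74, 75, 75, 75, 74, 75, 76, 114, 107, 106, 104, 102, 103, 104, 105, 103]
230 [91, 91, 91, 92, 92, 73, 75, 75, 75, 75, 74, 75, 74, 78, 11, 21, 19, 81, 74, 74, 74, 74, 75, 76, 74, 71, 137, 130, 115, 101, 101, 103, 104, 104, 104]
234 [81, 82, 84, 85, 88, 75, 75, 74, 74, 76, 74, 74, 75, 78, 9, 18, 11, 82, 75, 73, 74, 75, 75, 75, 75, 74, 75, 102, 102, 102, 103, 102, 103, 103, 105]
238 [81, 81, 82, 82, 74, 74, 74, 73, 75, 75, 75, 73, 74, 77, 14, 49, 11, 81, 75, 74, 74, 74, 74, 75, 74, 73, 75, 102, 100, 101, 103, 103, 104, 104, 106]
242 [83, 80, 79, 82, 71, 74, 74, 75, 75, 74, 75, 75, 75, 77, 9, 51, 16, 67, 76, 75, 75, 75, 74, 74, 75, 74, 74, 77, 87, 87, 87, 87, 87, 88, 87]
```

Call:
arm_command(commands="0.5 3 0 -0.3 -0.4 0 0; 0 0 12 0 0 0 0; 0 0 8 0 0 0 0; 0 0 3 0 0 0 0; 0 0 0 0 0 0 0; 0 0 0 0 0 0 0")

```text
time: 59.12
tool_pos: [0.5116, 0.2, 0.0693]
ee_rot: [-3.141, -0.003, 0.002]
wrist_force: [-0.7, -0.2, 0.3]
width: 0.0007
```

Call:
arm_command(commands="-1 0 8 0 0 0 0; 0 0 5 0 0 0 0; 0 0 4 0 0 0 0; 0 0 4 0 0 0 0")

```text
time: 59.62
tool_pos: [0.5117, 0.2003, 0.0572]
ee_rot: [-3.14, -0.007, 0.002]
wrist_force: [-8.7, -2.0, 19.4]
width: 0.0002
```

Call:
arm_command(commands="-1 0 3 0 0 0 0; -1 0 3 0 0 0 0; 0 0 3 0 0 0 0; 0 0 3 0 0 0 0; 0 0 3 0 0 0 0; 0 0 3 0 0 0 0")

```text
time: 60.38
tool_pos: [0.5117, 0.2003, 0.0573]
ee_rot: [-3.14, -0.017, 0.003]
wrist_force: [-5.9, -2.4, 14.2]
width: 0.0005
```

Run:
```python
from h import *
go([.5105,.2,.056],0)
w=snapshot("wrist");np.save("w15.npy",w,allow_pickle=True)
for q in("timer","jog_top"):
  for cf,uv in tip(q,w): print(q,cf,uv.round(1),plane(w,uv,.05))
print(models.spot_in("timer",w))
```

```text
at 60.375 [0.5117 0.2003 0.0573] [-179.9   -1.     0.2] F [-5.9 -2.4 14.2] w 0.0005 | shift [-1.2  0.3  1.3] turn [-0.1 -1.   0.2]Traceback (most recent call last):
  File "<stdin>", line 5, in <module>
  File "h.py", line 17, in tip
    def tip(q,c): return [(round(float(d["conf"]),2),np.array(d["centre"])*[512,384]) for d in models.tip_of(q,c)]
                                                                                               ~~~~~~~~~~~~~^^^^^
ValueError: it knows: blank_1_center, blank_2_center, blank_3_center, blank_4_center, horn_bangle, jog_top, land, lane, pallet, rest_floor, sanding_block, tamper_foot, tamper_grip, wax_tin
```

Call:
arm_command(commands="0 0 3 0 -1 0 0; 0 0 3 0 -0.3 0 0; 0 0 3 0 -0.3 0 0; 0 0 3 0 -0.3 0 0; 0 0 3 0 -0.3 0 0; 0 0 3 0 -0.3 0 0; 0 0 3 0 -0.3 0 0; 0 0 3 0 -0.3 0 0; 0 0 3 0 -0.3 0 0; 0 0 3 0 -0.3 0 0; 0 0 3 0 -0.3 0 0; 0 0 3 0 -0.3 0 0")

```text
time: 61.92
tool_pos: [0.5117, 0.2003, 0.0574]
ee_rot: [-3.139, 0.048, 0.005]
wrist_force: [-5.1, -1.0, 13.2]
width: 0.0003
```

Run:
```python
from h import *
go([.5105,.2,.056],0)
a=np.load("w15.npy",allow_pickle=True).item();w=snapshot("wrist")
d=cv2.absdiff(a["img"],w["img"]).max(2)[:230]
m=cv2.morphologyEx((d>50).astype(np.uint8),cv2.MORPH_OPEN,np.ones((2,2)))
n,l,st,ce=cv2.connectedComponentsWithStats(m)
for k in np.argsort(-st[1:,4])[:5]+1: print(st[k],ce[k].round(1),plane(w,ce[k],.05))
```

```text
at 61.925 [0.5117 0.2003 0.0574] [-179.9    2.7    0.3] F [-5.1 -1.  13.2] w 0.0003 | shift [-1.1  0.3  1.5] turn [-0.1  2.7  0.3]
[ 275    2  138   36 1194] [341.6  19.7] [0.6373 0.1538 0.05  ]
[303 125 116  28 684] [370.4 134.4] [0.5742 0.1301 0.05  ]
[247 131  51  22 679] [275.  142.4] [0.569  0.1894 0.05  ]
[206 152  44  35 569] [219.6 172.9] [0.5492 0.225  0.05  ]
[484 116  24  88 484] [494.9 148.7] [0.5657 0.0505 0.05  ]
```

Call:
arm_command(commands="0 0 3 0 1.3 0 0; 0 0 3 0 1 0 0; 0 0 3 0 0.3 0 0; 0 0 3 0 0 0 0; 0 0 3 0 0 0 0; 0 0 3 0 0 0 0; 0 0 3 0 0 0 0; 0 0 3 0 0 0 0; 0 0 3 0 0 0 0; 0 0 3 0 0 0 0; 0 0 3 0 0 0 0; 0 0 3 0 0 0 0")

```text
time: 63.48
tool_pos: [0.5117, 0.2003, 0.0573]
ee_rot: [-3.139, -0.01, 0.006]
wrist_force: [-5.5, -2.0, 13.3]
width: 0.0005
```

Call:
arm_command(commands="0 0 3 0 0 0 0; 0 0 3 0 0 0 0; 0 0 3 0 0 0 0; 0 0 3 0 0 0 0; 0 0 3 0 0 0 0; 0 0 3 0 0 0 0; 0 0 3 0 0 0 0; 0 0 3 0 0 0 0; 0 0 3 0 0 0 0; 0 0 3 0 0 0 0")

```text
time: 64.72
tool_pos: [0.5117, 0.2003, 0.0573]
ee_rot: [-3.139, -0.018, 0.008]
wrist_force: [-5.1, -2.5, 14.2]
width: 0.0005
```

Run:
```python
from h import *
go([.5105,.2,.056],0)
w=snapshot("wrist");u=proj(w,[.545,.195,.045]).astype(int)
print(u);r=w["img"][max(0,u[1]-60):u[1]+60,u[0]-75:u[0]+75]
save("w16.png",cv2.resize(r,None,fx=5,fy=5,interpolation=cv2.INTER_CUBIC))
```

```text
at 64.725 [0.5117 0.2003 0.0573] [-179.8   -1.     0.4] F [-5.1 -2.5 14.2] w 0.0005 | shift [-1.2  0.3  1.3] turn [-0.2 -1.   0.4]
[265 177]
```

View pics/w16.png

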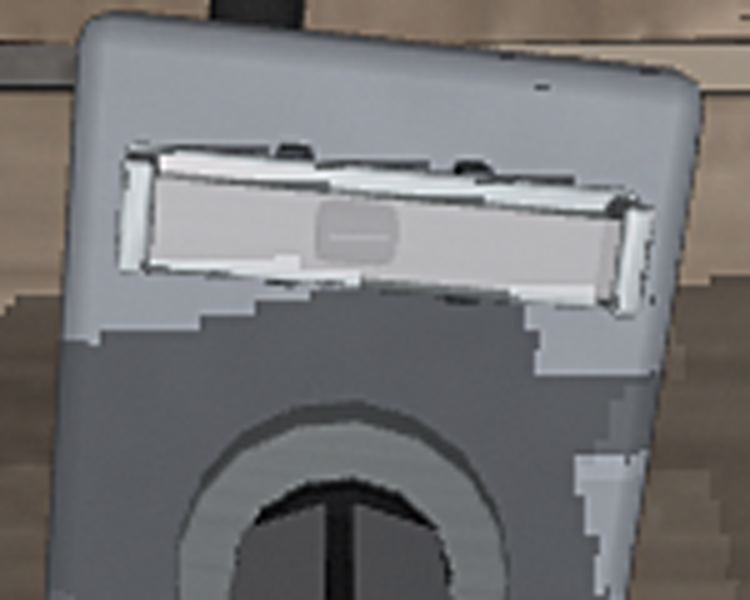

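Run:
```python
from h import *
a=np.load("w14.npy",allow_pickle=True).item();b=np.load("w15.npy",allow_pickle=True).item();c=np.load("w11.npy",allow_pickle=True).item()
Y=np.arange(.240,.140,-.002)
w=cv2.imread("pics/w16.png")
for n,s in(("w11",c),("w14",a),("t60.4",b)):
    for x in(.545,.549,.553):
        P=[proj(s,[x+(.199-y)*.09,y,.055]).astype(int) for y in Y]   # along the vial (rotated ~ -5 deg)
        print(n,x,[int(s["img"][p[1],p[0]].mean()) if 0<=p[1]<384 else -1 for p in P])
```

```text
w11 0.545 [73, 103, 148, 174, 173, 173, 173, 172, 171, 172, 172, 172, 172, 174, 174, 178, 178, 176, 177, 177, 177, 178, 175, 103, 84, 87, 78, 68, 66, 82, 236, 233, 230, 229, 226, 224, 195, 45, 103, 124, 170, 142, 103, 132, 132, 135, 131, 133, 135, 136]
w11 0.549 [131, 78, 143, 175, 173, 173, 177, 176, 177, 175, 175, 90, 93, 98, 101, 62, 86, 218, 234, 237, 233, 229, 228, 193, 194, 160, 132, 132, 101, 82, 118, 120, 148, 172, 202, 199, 188, 165, 224, 199, 164, 130, 139, 139, 139, 142, 138, 139, 137, 138]
w11 0.553 [127, 66, 136, 168, 170, 175, 190, 188, 244, 235, 232, 134, 121, 107, 104, 89, 73, 92, 120, 120, 148, 173, 175, 190, 188, 188, 188, 186, 185, 186, 185, 186, 185, 185, 185, 185, 187, 178, 190, 214, 164, 144, 100, 163, 161, 161, 161, 91, 91, 91]
w14 0.545 [124, 97, 147, 174, 170, 171, 173, 172, 171, 170, 169, 169, 170, 169, 172, 175, 178, 177, 175, 176, 174, 176, 172, 98, 100, 98, 80, 66, 67, 70, 103, 160, 229, 223, 223, 226, 115, 59, 80, 144, 166, 137, 100, 131, 132, 134, 132, 128, 132, 136]
w14 0.549 [127, 68, 138, 172, 170, 173, 174, 174, 175, 174, 174, 172, 175, 93, 101, 74,
[... 472 characters left out ...]
90, 94, 95, 92, 93, 93, 91, 91, 93, 93, 94, 94, 93, 93, 93, 93, 94, 92, 92, 93, 93, 92, 92, 122, 113, 117, 160, 192, 195, 121, 206, 114, 147, 121, 80, 78, 77, 78, 132, 130, 128, 122]
t60.4 0.549 [74, 76, 75, 138, 154, 155, 155, 154, 156, 154, 154, 155, 156, 156, 163, 165, 161, 157, 96, 92, 115, 126, 96, 113, 133, 154, 173, 186, 186, 184, 183, 182, 182, 182, 182, 182, 182, 167, 201, 184, 156, 126, 128, 122, 122, 124, 121, 122, 121, 120]
t60.4 0.553 [111, 111, 110, 126, 150, 156, 153, 118, 98, 92, 107, 220, 217, 212, 212, 215, 214, 214, 182, 182, 183, 181, 183, 182, 182, 183, 183, 183, 183, 184, 183, 182, 183, 183, 182, 183, 183, 167, 138, 201, 115, 125, 127, 122, 124, 122, 122, 124, 126, 124]
```

Call:
arm_command(commands="0 0 3 0 0 0 0; 0 0 3 0 0 0 0; 0 0 3 0 0 0 0; 0 0 3 0 0 0 0; 0 0 -10 0 0 0 0; 0 0 -30 0 0 0 0; 0 0 -50 0 0 0 0; 0 0 -50 0 0 0 0; 0 0 0 0 0 0 0")

```text
time: 65.9
tool_pos: [0.5075, 0.1997, 0.2001]
ee_rot: [-3.139, -0.018, 0.008]
wrist_force: [0.5, 0.0, -0.4]
width: 0.0006
```

Run:
```python
from h import *
go([.48,-.05,.22],0)
```

```text
at 65.9 [0.5075 0.1997 0.2001] [-179.9   -1.     0.5] F [ 0.5  0.  -0.4] w 0.0006 | shift [-29.2 249.4 -21. ] turn [-0.1 -1.   0.5]
```

Call:
arm_command(commands="4 49 -2 0 -1 0.5 0.5; 4 49 -2 0 0 0 0.5; 4 49 -2 0 0 0 0.5; 4 49 -2 0 0 0 0.5; 4 49 -2 0 0 0 0.5; 0 0 0 0 0 0 0.5; 0 0 0 0 0 0 0.5")

```text
time: 66.78
tool_pos: [0.5243, -0.0506, 0.1978]
ee_rot: [-3.136, 0.018, 0.002]
wrist_force: [0.3, 0.2, -0.9]
width: 0.0469
```

Run:
```python
from h import *
go([.5271,-.046,.2106],-.1)
w=snapshot("wrist")
for y,b in((.052,.041),(0,-.011),(-.115,-.126)):
    for x in(.578,.566):
        u=proj(w,[x,y,.05]);g=w["img"][int(u[1]),int(u[0])-9:int(u[0])+9].astype(int);print(int(u[0])-9,g.mean(1).astype(int).tolist(),(g[:,2]-g[:,0]).tolist())
    u=proj(w,[.584,b,.053]);g=w["img"][int(u[1])-9:int(u[1])+7,int(u[0])].astype(int);print("fence",int(u[1])-9,g.mean(1).astype(int).tolist(),(g[:,2]-g[:,0]).tolist())
t=snapshot("top");t0=cv2.resize(cv2.imread("pics/top0.png"),(512,384),interpolation=cv2.INTER_AREA)
for n,p in(("sanding",(250,216)),("wax",(283,219)),("bangle",(380,175)),("purple",(351,196)),("rest",(160,206)),("console",(168,170))):
    a=cv2.absdiff(t["img"],t0)[p[1]-14:p[1]+14,p[0]-14:p[0]+14];print(n,a.mean().round(1),np.percentile(a,95))
for q,z in(("tamper_grip",.072),("tamper_foot",.005)):
    for cf,uv in tip(q,t): print(q,cf,plane(t,uv,z))
```

```text
at 66.775 [ 0.5243 -0.0506  0.1978] [-1.797e+02  1.000e+00  1.000e-01] F [ 0.3  0.2 -0.9] w 0.0469 | shift [  2.6  -4.7 -12.8] turn [-0.3  1.   0.2]
156 [133, 133, 132, 131, 136, 191, 204, 202, 201, 186, 174, 179, 185, 187, 190, 191, 190, 190] [-6, -7, -6, -7, -6, -7, -11, -1, -3, -11, 38, 48, 38, 35, 31, 28, 29, 29]
157 [131, 134, 132, 126, 100, 199, 201, 204, 205, 159, 75, 145, 173, 193, 191, 189, 187, 183] [-8, -8, -8, -7, -5, -10, -9, -2, -2, -13, 20, 40, 39, 31, 29, 33, 37, 41]
fence 117 [192, 185, 194, 196, 190, 199, 173, 58, 176, 192, 192, 192, 189, 190, 191, 191] [-9, -7, -11, -9, -11, -9, -9, 7, 46, 34, 25, 25, 29, 29, 28, 27]
203 [124, 124, 123, 121, 123, 177, 199, 202, 206, 187, 80, 171, 170, 176, 177, 180, 181, 182] [-6, -6, -6, -6, -7, -7, -11, -6, -1, -12, 25, 48, 44, 45, 46, 44, 41, 40]
203 [72, 72, 72, 70, 68, 90, 120, 124, 213, 209, 67, 98, 172, 155, 184, 182, 183, 181] [-5, -5, -4, -4, -4, -4, -6, -5, -9, -4, -1, 27, 33, 38, 45, 45, 44, 44]
fence 118 [184, 180, 183, 181, 182, 188, 146, 98, 173, 186, 188, 185, 181, 183, 184, 185] [-8, -8, -9, -9, -8, -9, -11, 23, 44, 40, 34, 36, 41, 39, 39, 37]
307 [126, 127, 64, 47, 81, 216, 211, 207, 201, 175, 58, 150, 182, 183, 184, 183, 183, 184] [-6, -7, -2, -2, -3, -8, 0, -6, -12, -9, 21, 37, 44, 40, 40, 41, 38, 36]
307 [124, 76, 66, 69, 192, 209, 204, 206, 180, 64, 119, 125, 154, 184, 184, 179, 179, 181] [-7, -3, -4, -4, -7, 0, -1, -2, -14, 23, 31, 31, 37, 44, 43, 46, 45, 42]
fence 118 [179, 181, 179, 175, 172, 183, 180, 185, 150, 78, 169, 185, 188, 186, 183, 184] [-9, -8, -7, -8, -9, -9, -9, -9, -11, 17, 43, 42, 34, 36, 40, 39]
sanding 6.2 20.0
wax 2.0 6.0
bangle 2.6 7.0
purple 2.3 6.0
rest 5.3 21.0
console 3.4 9.0
tamper_grip 0.83 [0.3942 0.2486 0.072 ]
tamper_foot 0.51 [0.4153 0.2269 0.005 ]
```

```bash
python3 -c "
from bench import robot
print(robot.close_job())"
```

```text
the job is handed in; nothing more can be done
None
```

I finished the job and handed it in at about 67 s of the 210 s allowed.

**What I did**
- **Blanks:** Three bone blanks were present. I laid them in lanes 1, 2 and 3 and pushed each one against the back fence and its left stop. One blank had been shifted about 4 cm before I reached it, so I found it again and picked it up from there. I left the purple look-alike alone.
- **Tamping:** I set the tamper on the land and pressed the bed down by about 8–9 mm with roughly 20 N. I held it there for about 2 s, then stood the tamper back in its rest.
- **Pump:** I held the jog button at its bottom stop for about 5.7 to 6 s by the robot's clock, then let go.

**Last checks**
- All three blanks show the same edge gap at fence and stop before and after pressing: one dark pixel, at most about 1 mm.
- The tamper stands upright in its rest, within about 2 mm of where it started in the wrist view.
- The wax tin, bangle and purple piece look unchanged from the start. The sanding block and the rest differ a little more in the pictures, which I put down to shadows.

**Uncertain or not confirmed**
- **Timer:** My rough reading of the bead was 16 to 22 mm. The clock implies about 16 mm when that picture was taken, and about 17–18 mm at release. I trusted the clock; even the high reading stays below the 25.5 mm limit.
- **Tamping position:** The gripper crept about 3 mm towards the fence during the hold. The foot started centred on the land to within about 1 mm, and I did not measure the bed's tilt directly.
- **Lane 3:** This blank was seated with only 2 to 3 N of side push, against 10 to 13 N for the other two. Its gap in the pictures matches theirs.

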